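# Pack the two tow eyes and count the order

### The arm

A 6-joint arm with a two-finger parallel gripper is mounted at the origin on the work surface. World frame = base frame: x ahead of the robot, y to its left, z up, the work surface at z = 0. Lengths are in m, angles in rad, forces in N, time in s.
With the tool pointing down it reaches from about 0.275 to 0.825 m from the base axis. Payload 5.2 kg.
Tool frame: the origin (TCP) lies midway between the tips of the shut fingers; the grasp point (between the pads) lies 19 mm behind it; z points along the fingers, y is the direction in which the jaws open and shut (so a half turn about z gives the same grasp; the last joint's range is limited). The gripper opens to 93 mm and grips with 3 to 60 N. Pads are 15 mm wide; open, the fingers measure 128 mm over their backs; the gripper's body (75 mm by 188 mm) begins 65 mm behind the grasp point.
Start: joints at [-1.497, 0.259, 1.535, -0, 1.348, -0.203], TCP at [0.15, -0.529, 0.219] pointing down, gripper open.
Joint ranges: [-3.14, 3.14], [-0.91, 2.08], [0.19, 2.58], [-1.22, 4.36], [0.22, 2.71], [-3.12, 3.12]. Speed limits (rad/s): [2.57, 2.57, 3.14, 3.14, 3.14, 3.14].

### API

Orientations are given as a unit quaternion [w, x, y, z].
In Python, from cell import status, eyes, workorder gives the robot as it stands.
- The arm moves only by the tool drive_tool, never from a script. Its argument "steps" is a list of rows, each a list of 7 numbers: the turn, a rotation vector about the world's x, y, z in rad, then the shift along the world's x, y, z in m, then the opening in per cent of the stroke, from 0 (shut) to 100 (fully open). In form: [[wx, wy, wz, x, y, z, grip], ...]. A call has 1 to 10 rows; each row shifts and turns the pose as measured when the row begins; what a row does not reach is not made up. A row lasts 1/8 s, in which the tool goes at most 62.5 mm and 10.7 degrees, less where a joint would pass 70% of its speed; a pose out of reach is approached as far as the arm can. A call with a gripper value outside its range is refused whole. The fingers move at their own pace and stop on an object; "newtons" is the grip in N (left out, the last holds). Time passes only in rows, so rows that do not move let the fingers close. It gives the time, the measured TCP pose, the force and the opening at its end, in the units of the state.
- status.sense(): the state, without advancing time (a new reading comes with each control period).
- eyes.snapshot(name): name is "side" or "top" or "wrist"; returns a dict with "frame" (400x640x3 uint8, red, green, blue), "depth" (400x640 float32, m along the optical axis (not along the pixel's ray), 0 where there is no reading), "fx", "fy", "cx", "cy" (pixels), "rvec" (rotation vector, rad) and "tvec" (3), from world to camera coordinates, as OpenCV has them. Camera axes: x right, y down, z forward; pixel columns grow to the right and rows downward; lengths in m; the calibration is good to about 2 mm. A picture is of the moment at which its call begins.
- workorder.close_job(): hands the job in, once; it reports no verdict.
The state is a dict: "time_s": time; "joint_positions": joint angles; "joint_velocities": joint speeds; "tau": joint torques, N m; "tcp_pos": TCP position; "tcp_rot": TCP orientation; "force": force on the tool from outside, world axes, zero at the start; "ft_torque": the same for the moment, N m; "grip_width": finger opening in m.
Only numpy, scipy, OpenCV 4.12 (cv2) and the standard library are available. Lean on these libraries where they do the work, as an engineer would, in place of code of your own. Each camera call takes 0.05 s, during which the arm holds its last target.

### The job

Lift the two tow eyes with the broad round foot up and off their hooks and stand them upright in the two empty compartments of the order crate, one in each, set down gently and not dropped. Then press the tally counter's sprung lever all the way down and let it back up, exactly three times, once for each part now in the crate. Leave the other two parts on their hooks and do not disturb the filter or the other things on the counter.

Things in the scene. Friction and masses are not known exactly. Their poses are not given: they have to be found in the camera images.
- eye_a: One of two identical tow eyes, dark steel, 155 mm tall, 0.25 to 0.5 kg, hanging upright on a hook. From below: round foot, diameter 42 mm, 9 mm thick; round shank, diameter 18 mm; from 89 to 155 mm up an oblong closed eye, see eye_a_eye. Origin: centre of the foot's underside; z up along the shank, x parallel to the hook, whose free end points to -x.
- eye_a_eye (a point): Centre of the eye of tow eye a, 122 mm above its origin. The eye is 56 mm wide (y), 66 mm tall, 14 mm thick (x), flat parallel sides; its bars are 12 mm, its window 32 mm wide and 42 mm tall. The hook wire lies at the window's top. It can be gripped from above across the 56 mm width, fingers astride the hook.
- eye_b: The other tow eye, identical to eye_a.
- eye_b_eye (a point): The same point on tow eye b.
- ball_link: Bystander hanging on another hook, dark forged steel, like the tow eyes, same eye at the top, but 116 mm tall and ending in a ball of 34 mm instead of a foot. Origin at its lowest point, z up. Must stay on its hook.
- strap: Bystander hanging on another hook, dark forged steel, like the tow eyes, same eye at the top, but 142 mm tall with a flat plate 50 mm wide and 6 mm thick instead of a shank. Origin at its lower edge, z up. Must stay on its hook.
- stand: Fixed open display stand: a white bar 440 mm long (along y), 12 mm thick, top 208 mm high, on two posts (y = -214 and 214 mm, 210 mm tall) with feet that reach 40 mm in front. Origin: on the counter, under the middle of the bar; its -x is the front. Four steel hooks at y = -168, -56, 56, 168 mm, pointing to -x (see hook0); which part hangs on which varies.
- hook0 (a point): Where a part hangs on the hook at y = -168 mm: top of the wire, 204 mm high, 65 mm out from the bar. Wire 8 mm thick, level until 75 mm out, then slanting up to a free end 92 mm out, top 222 mm high. To come off, a part must be raised about 26 mm (over 20, under 34), then moved at least 40 mm along the stand's -x.
- crate: Fixed grey order crate, 212 mm long (x), 74 mm wide (y), 85 mm tall, open on top, with three square compartments in a row along its x at x = -69, 0, 69 mm, each 64 by 64 mm inside; walls 5 mm, floor 5 mm. Origin: centre of its underside.
- pad_a: Thin black rubber pad, 56 mm square and 3 mm thick, fixed on the floor of one of the two empty compartments, centred in it; its top is 8 mm above the counter. Origin: centre of its underside.
- pad_b: The same in the other empty compartment.
- filter: White round filter, 54 mm in diameter, 90 mm tall, standing in the third compartment. Origin: centre of its underside. Leave it there.
- lever_pad (a point): Middle of the top of the black press pad (28 by 40 mm) at the free end of the counter's lever. When the lever is up the pad is 83 mm above the counter; it goes down 46 mm (to 37 mm), almost straight down (the pivot is 110 mm away, so it wanders under 3 mm sideways).
- counter_lever (a joint): The lever's angle: 0 up (rest), 0.42 rad fully down against its stop. Springs back by itself; needs 2 to 6 N at the pad. A press counts if it goes beyond about 0.39 and the lever is then let up below 0.04.
- counter_wheel (a joint): The counting wheel behind the lever, seen as a white dial on the counter's side: 0 at the start, advances 0.349 rad with each full press and never turns back.
- counter: Fixed bench tally counter, grey housing 74 by 55 mm, 118 mm tall on a black base 110 by 75 mm. Origin: centre of its underside. The lever comes out along its -x; the pad's middle is 107 mm from the origin, the housing's face 35 mm.
- coolant: Bystander: blue bottle 64 mm in diameter, 165 mm tall, standing. Origin: centre of its underside.
- carton: Bystander: cardboard box 90 by 130 by 70 mm. Origin: centre of its underside.
- brake_disc: Bystander: small brake disc lying flat, 140 mm in diameter, 30 mm high. Origin: centre of its underside.
- bearing: Bystander: steel bearing ring lying flat, 80 mm in diameter, 26 mm high, in front of or under the hooks. Origin: centre of its underside.
- spanner: Bystander: spanner lying flat, 170 mm long. Origin: near its middle.
Mind the look-alikes: they are no part of the job. Leave any red or turquoise look-alike of the eye_a alone.

How it is judged:
On the way, in this order (a step that is already met when the one before it is completed fails the run):
1. one tow eye stands in the crate, let go ((((x of eye_a in the frame of crate between -0.105 and 0.105 m and y of eye_a in the frame of crate between -0.032 and 0.032 m and z of eye_a in the frame of crate below 0.02 m and angle between eye_a's own z axis and vertical below 0.3 rad) and contact force between eye_a and the fingers below 0.5 N and linear speed of eye_a below 0.03 m/s) or ((x of eye_b in the frame of crate between -0.105 and 0.105 m and y of eye_b in the frame of crate between -0.032 and 0.032 m and z of eye_b in the frame of crate below 0.02 m and angle between eye_b's own z axis and vertical below 0.3 rad) and contact force between eye_b and the fingers below 0.5 N and linear speed of eye_b below 0.03 m/s))), for 0.2 s.
2. both tow eyes stand in the crate, let go (x of eye_a in the frame of crate between -0.105 and 0.105 m and y of eye_a in the frame of crate between -0.032 and 0.032 m and z of each of eye_a, eye_b in the frame of crate below 0.02 m and angle between each of eye_a, eye_b's own z axis and vertical below 0.3 rad and contact force between each of eye_a, eye_b and the fingers below 0.5 N and linear speed of each of eye_a, eye_b below 0.03 m/s and x of eye_b in the frame of crate between -0.105 and 0.105 m and y of eye_b in the frame of crate between -0.032 and 0.032 m), for 0.2 s.
3. the counter has been pressed fully three times and the lever let up (value of joint counter_wheel between 0.86 and 1.24 rad and value of joint counter_lever below 0.08 rad), for 0.2 s.
At the end, for the whole second after the job is handed in: Each tow eye stands in its own formerly empty compartment (foot between the crate walls, under 20 mm above the crate's underside, tilt under 0.3 rad), let go and at rest; the counting wheel has advanced three presses (0.86 to 1.24 rad) and the lever is up (below 0.08 rad) (all of step 2 and all of step 3); the robot touches nothing.
It fails at once if the ball link or the strap is taken off its hook or shifted more than 45 mm (distance of any of ball_link, strap from where it was at the start of the episode above 0.045 m).
It fails at once if the filter is lifted or pushed over (more than 25 mm or 0.4 rad) (distance of filter from where it was at the start of the episode above 0.025 m or angle between filter's own z axis and vertical above 0.4 rad).
It fails at once if the bottle, carton, brake disc, bearing ring or spanner is pushed more than 30 mm away, or the bottle knocked over (distance of any of coolant, carton, brake_disc, bearing, spanner from where it was at the start of the episode above 0.03 m or angle between coolant's own z axis and vertical above 0.5 rad).
It fails at once if a tow eye is dropped into or onto the crate (faster than 0.8 m/s there) ((linear speed of eye_a above 0.8 m/s and z of eye_a in the frame of crate below 0.085 m and horizontal distance between eye_a and crate below 0.14 m) or (linear speed of eye_b above 0.8 m/s and z of eye_b in the frame of crate below 0.085 m and horizontal distance between eye_b and crate below 0.14 m)).
It also fails if it takes over 72 s, if anything falls off the work surface, if the arm or the gripper's body presses on something with over 40 N, if the wrist force passes 120 N, or if a joint passes its speed limit or range.

## Working session

There is one attempt and no reset: what is moved stays moved. The work goes in short steps, Python scripts to look and compute and a tool call to move; the robot and the scene stay as the last step left them, time stands still between calls to the robot, and variables do not carry over. Pictures are saved under pics/ and viewed, and the job is handed in when it is done.

Besides the shell and the picture viewer there is one more tool, called after "Call:" as name(argument=value, ...), one argument or row to a line, values as JSON. drive_tool: Moves the arm, as the interface text tells. Its arguments: {"type":"object","properties":{"steps":{"type":"array","items":{"type":"array","items":{"type":"number"}}},"newtons":{"type":"number"}},"required":["steps"]}

```bash
ls; mkdir -p pics; cat > h.py <<'E'
import numpy as np, cv2
from cell import status, eyes, workorder
def snap(n,save=None):
    s=eyes.snapshot(n); s['R']=cv2.Rodrigues(np.array(s['rvec'],float))[0]; s['t']=np.array(s['tvec'],float).reshape(3)
    if save: cv2.imwrite('pics/'+save,cv2.cvtColor(s['frame'],cv2.COLOR_RGB2BGR))
    return s
def cloud(s):
    d=s['depth'];v,u=np.mgrid[:d.shape[0],:d.shape[1]]
    P=np.stack([(u-s['cx'])/s['fx']*d,(v-s['cy'])/s['fy']*d,d],-1)
    W=(P-s['t'])@s['R']; W[d==0]=np.nan; return W
def ray(s,u,v,z):
    c=-s['R'].T@s['t']; r=s['R'].T@np.array([(u-s['cx'])/s['fx'],(v-s['cy'])/s['fy'],1.]); return c+r*(z-c[2])/r[2]
E
python3 - <<'E'
from h import *
for n in ['side','top','wrist']:
    s=snap(n,n+'0.png'); print(n,s['fx'],s['cx'],s['cy'],(-s['R'].T@s['t']).round(3),s['R'].round(2).tolist(), (s['depth']>0).mean())
print(status.sense())
E
```

```text
pics
side 392.5999480020039 317.77008279814817 193.07717170306282 [-0.045  0.587  1.157] [[-0.73, -0.68, -0.01], [-0.52, 0.57, -0.63], [0.44, -0.46, -0.77]] 0.99595703125
top 398.78489682403557 314.4663124603621 197.14749268717088 [ 0.311 -0.025  1.497] [[0.03, -1.0, 0.01], [-0.99, -0.03, -0.13], [0.13, -0.01, -0.99]] 0.99608203125
wrist 286.52267416657173 320.95978891358095 197.1607707851334 [ 0.215 -0.511  0.383] [[0.27, -0.96, -0.0], [-0.93, -0.26, 0.25], [-0.24, -0.07, -0.97]] 0.98321875
{'time_s': 0.15, 'joint_positions': array([-1.49678577e+00,  2.59156844e-01,  1.53581057e+00,  2.05141596e-05,
        1.34799541e+00, -2.02782493e-01]), 'joint_velocities': array([ 9.64234482e-04, -3.72448139e-03, -3.17184670e-03, -1.46994565e-03,
        1.03531589e-03, -7.35783149e-06]), 'tau': array([ 1.27136303e-03, -4.37644994e+01, -2.84233564e+01,  7.19451858e-02,
        3.80707160e-02, -9.53036852e-05]), 'tcp_pos': array([ 0.15030802, -0.52863972,  0.21802725]), 'tcp_rot': array([-6.83024333e-04,  9.90438558e-01,  1.37952866e-01,  5.40608152e-05]), 'force': array([-0.33660287, -0.02486278,  0.2834408 ]), 'ft_torque': array([-0.03661303, -0.00266685, -0.06161165]), 'grip_width': 0.09291163531171266}
```

View pics/side0.png

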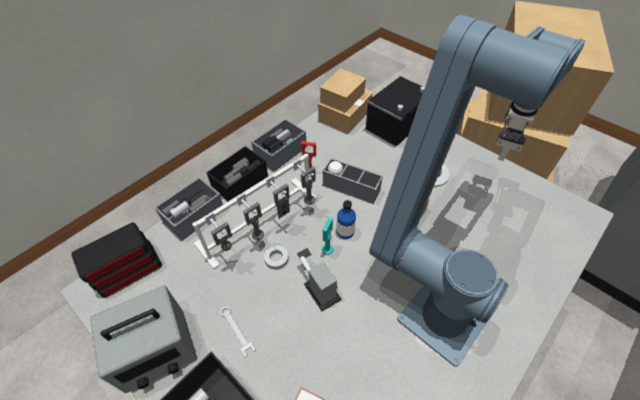

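View pics/top0.png

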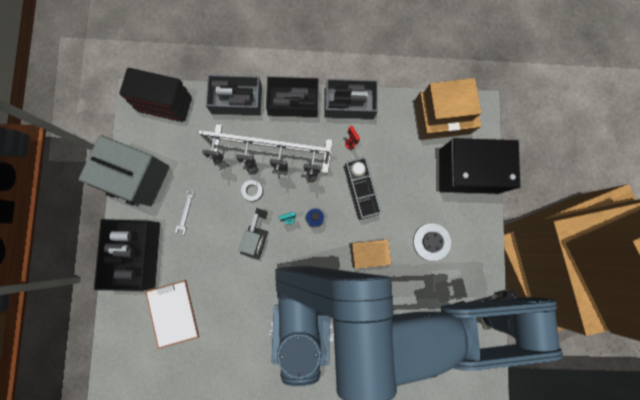

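View pics/wrist0.png

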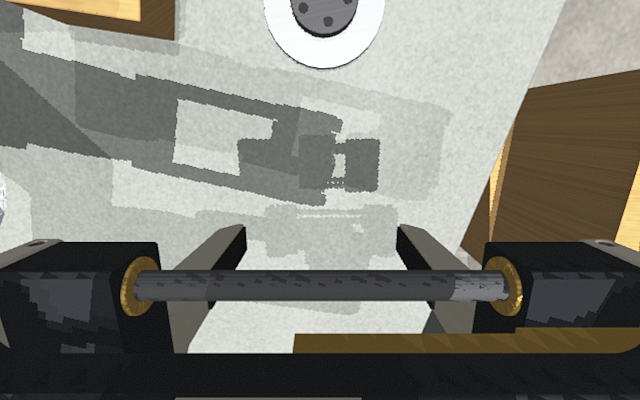

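The top view shows the stand at about (265,140), with four hanging parts at (215,155), (251,163), (280,170) and (313,172). The crate is at (362,190) with the filter at its far end, and the counter at (255,235) has its pad at (260,213). The side view shows the same things. Next I'll zoom in and measure.

```bash
python3 - <<'E'
from h import *
s=snap('side');t=snap('top')
f=lambda a:cv2.cvtColor(a,cv2.COLOR_RGB2BGR)
cv2.imwrite('pics/sz.png',cv2.resize(f(s['frame'][130:310,180:390]),None,fx=3.3,fy=3.3,interpolation=2))
cv2.imwrite('pics/tz.png',cv2.resize(f(t['frame'][115:275,190:400]),None,fx=3.6,fy=3.6,interpolation=2))
np.save('sc.npy',cloud(s));np.save('tc.npy',cloud(t))
W=cloud(t)
# height map
H=np.nan_to_num(W[115:275,190:400,2]);
cv2.imwrite('pics/th.png',cv2.resize(cv2.applyColorMap((np.clip(H/0.25,0,1)*255).astype(np.uint8),2),None,fx=3.6,fy=3.6,interpolation=0))
E
```

```text
(no output)
```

View pics/sz.png

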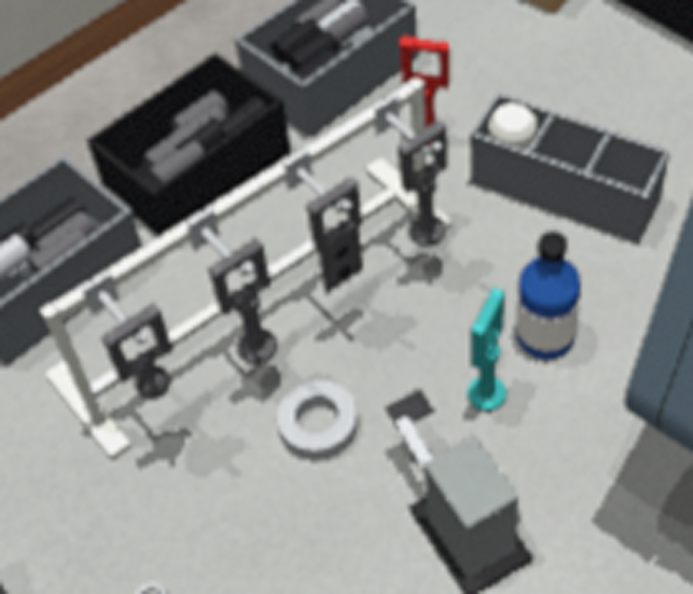

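View pics/tz.png

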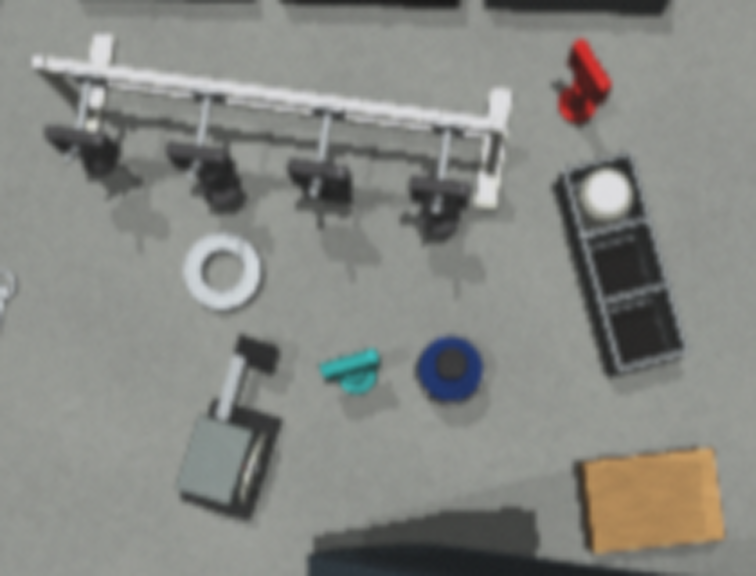

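View pics/th.png

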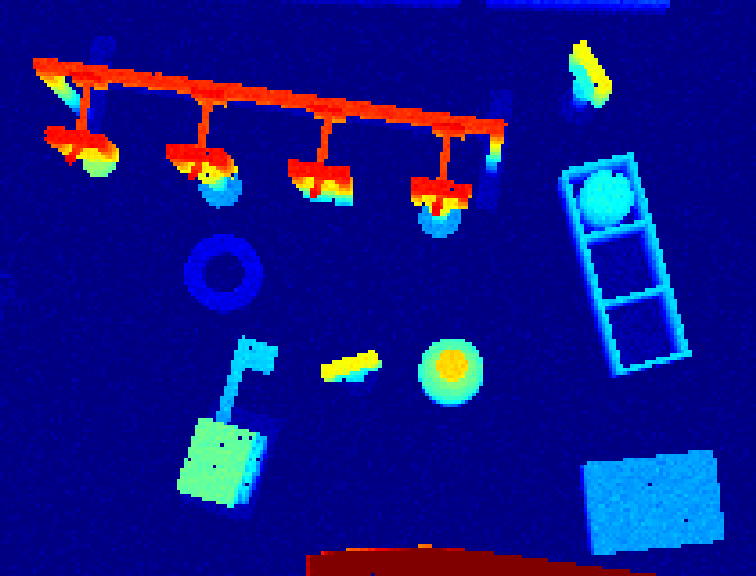

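The height map confirms the layout. From the left, the hooks hold the ball link, a tow eye (broad foot), the strap, and a tow eye (broad foot). The filter stands in the far compartment of the crate. Now I'll measure each one.

```bash
python3 - <<'E'
from h import *
t=np.load('tc.npy')[115:275,190:400];s=np.load('sc.npy')[130:310,180:390]
for n,W in (('top',t),('side',s)):
    P=W.reshape(-1,3);P=P[~np.isnan(P[:,0])]
    print(n,'counter z',np.median(P[np.abs(P[:,2])<.02,2]).round(4))
    m=((W[...,2]>.155)&(W[...,2]<.235)&(W[...,0]>.5)).astype(np.uint8)
    # bar
    b=P[(np.abs(P[:,2]-.208)<.006)&(P[:,0]>.6)]
    if len(b)>20:
        import cv2
        from collections import Counter
        best=None;rng=np.random.default_rng(0)
        for i in range(400):
            a,c=b[rng.choice(len(b),2,replace=False),:2]; d=c-a;L=np.hypot(*d)
            if L<.2: continue
            d/=L; r=np.abs((b[:,:2]-a)@[-d[1],d[0]])<.006
            if best is None or r.sum()>best.sum(): best=r
        q=b[best,:2];vx,vy,x0,y0=cv2.fitLine(q.astype(np.float32),cv2.DIST_L2,0,.01,.01).ravel()
        pr=(q-[x0,y0])@[vx,vy];lo,hi=np.percentile(pr,[.5,99.5])
        mid=np.array([x0,y0])+[vx*(lo+hi)/2,vy*(lo+hi)/2]
        ang=np.arctan2(vy,vx);print(' bar n',len(q),'mid',mid.round(4),'len',(hi-lo).round(4),'dir deg',np.degrees(ang).round(2))
        d=np.array([vx,vy]); d=d if d[1]>0 else -d   # stand +y
        out=np.array([-d[1],d[0]]); out=out if out[0]<0 else -out  # stand -x
        print(' d',d,'out',out)
        for h in (-.168,-.056,.056,.168):
            hp=mid+d*h+out*.071; 
            rel=(P[:,:2]-mid); a=rel@d-h;o=rel@out
            k=(np.abs(a)<.045)&(o>.045)&(o<.1)&(P[:,2]>.195)&(P[:,2]<.235)
            kk=k&(P[:,2]>.208)
            e=P[kk];
            if len(e): print('  hook',h,hp.round(4),'eye top n',len(e),'z',np.median(e[:,2]).round(4),'centre',e[:,:2].mean(0).round(4),'a',np.percentile(a[kk],[2,98]).round(3),'o',np.percentile(o[kk],[10,50,90]).round(3))
    k=(P[:,2]>.078)&(P[:,2]<.091)&(P[:,1]<-.02)&(P[:,1]>-.25)&(P[:,0]>.35)
    print(' crate',cv2.minAreaRect(P[k][:,:2].astype(np.float32)),k.sum(),np.median(P[k][:,2]))
E
```

```text
top counter z 0.0008
 bar n 425 mid [0.6563 0.1379] len 0.4322 dir deg 83.74
 d [0.10900285 0.99404144] out [-0.99404144  0.10900285]
  hook -0.168 [ 0.5675 -0.0214] eye top n 82 z 0.2159 centre [ 0.5713 -0.0209] a [-0.025  0.026] o [0.059 0.066 0.079]
  hook -0.056 [0.5797 0.09  ] eye top n 86 z 0.2161 centre [0.5836 0.0894] a [-0.027  0.027] o [0.059 0.066 0.075]
  hook 0.056 [0.5919 0.2013] eye top n 85 z 0.2164 centre [0.5961 0.2004] a [-0.026  0.027] o [0.059 0.066 0.074]
  hook 0.168 [0.6041 0.3126] eye top n 86 z 0.2157 centre [0.608  0.3123] a [-0.026  0.026] o [0.059 0.066 0.077]
 crate ((0.5496052503585815, -0.13545945286750793), (0.2253739982843399, 0.3211176097393036), 89.52161407470703) 335 0.08533274146763713
side counter z -0.0002
 bar n 357 mid [0.6551 0.1441] len 0.4348 dir deg 83.85
 d [0.10715573 0.99424225] out [-0.99424225  0.10715573]
  hook -0.168 [ 0.5665 -0.0153] eye top n 77 z 0.2145 centre [ 0.5739 -0.0151] a [-0.025  0.027] o [0.056 0.063 0.07 ]
  hook -0.056 [0.5785 0.096 ] eye top n 80 z 0.2151 centre [0.5858 0.0958] a [-0.026  0.027] o [0.056 0.063 0.068]
  hook 0.056 [0.5905 0.2074] eye top n 94 z 0.2149 centre [0.5975 0.2068] a [-0.027  0.026] o [0.056 0.063 0.068]
  hook 0.168 [0.6025 0.3187] eye top n 102 z 0.2147 centre [0.6097 0.3169] a [-0.028  0.026] o [0.056 0.063 0.068]
 crate ((0.6640976667404175, -0.13517484068870544), (0.22810570895671844, 0.5508098602294922), 89.92384338378906) 796 0.0833857700073659
```

```bash
cat > m2.py <<'E'
from h import *
t=np.load('tc.npy')[115:275,190:400];s=np.load('sc.npy')[130:310,180:390]
def box(P,lo,hi): return P[np.all((P>lo)&(P<hi),1)]
for n,W in (('top',t),('side',s)):
    P=W.reshape(-1,3);P=P[~np.isnan(P[:,0])]
    c=box(P,[.35,-.22,.078],[.66,-.06,.0885]); r=cv2.minAreaRect(c[:,:2].astype(np.float32)); print(n,'crate',len(c),np.round(r[0],4),np.round(r[1],4),round(r[2],2))
    f=box(P,[.45,-.22,.0895],[.66,-.06,.1]); print('filter',len(f),f.mean(0).round(4))
    l=box(P,[.3,.05,.068],[.5,.25,.092]);r=cv2.minAreaRect(l[:,:2].astype(np.float32));print('lever',len(l),np.round(r[0],4),np.round(r[1],4),round(r[2],2))
    g=box(P,[.2,.05,.112],[.5,.25,.122]);r=cv2.minAreaRect(g[:,:2].astype(np.float32));print('housing',len(g),np.round(r[0],4),np.round(r[1],4),round(r[2],2))
    for q in l[::max(1,len(l)//40)]: print(q.round(3),end=' ')
    print()
E
python3 m2.py
```

```text
top crate 202 [ 0.5204 -0.1405] [0.2416 0.1554] 0.5
filter 126 [ 0.592  -0.186   0.0945]
lever 181 [0.3624 0.1322] [0.124  0.1365] 72.37
housing 285 [0.3221 0.1856] [0.0549 0.0739] 74.21
[0.445 0.169 0.085] [0.442 0.161 0.084] [0.438 0.165 0.085] [0.438 0.15  0.087] [0.434 0.164 0.087] [0.435 0.147 0.086] [0.43  0.175 0.087] [0.431 0.161 0.081] [0.432 0.147 0.083] [0.427 0.175 0.082] [0.428 0.161 0.083] [0.428 0.147 0.084] [0.423 0.175 0.084] [0.424 0.161 0.082] [0.424 0.146 0.084] [0.42  0.175 0.084] [0.421 0.161 0.081] [0.421 0.146 0.082] [0.416 0.175 0.083] [0.417 0.16  0.086] [0.417 0.146 0.083] [0.413 0.174 0.083] [0.414 0.154 0.077] [0.414 0.139 0.079] [0.411 0.147 0.071] [0.406 0.174 0.084] [0.402 0.181 0.083] [0.405 0.064 0.088] [0.399 0.182 0.075] [0.395 0.181 0.08 ] [0.392 0.181 0.078] [0.388 0.181 0.079] [0.385 0.184 0.077] [0.381 0.184 0.08 ] [0.378 0.185 0.073] [0.374 0.18  0.079] [0.371 0.181 0.074] [0.367 0.181 0.073] [0.36  0.184 0.071] [0.347 0.144 0.077] [0.336 0.154 0.078] [0.333 0.148 0.069] [0.322 0.15  0.072] [0.315 0.151 0.091] [0.308 0.155 0.089] [0.301 0.156 
[... 393 characters left out ...]
87] [0.447 0.172 0.084] [0.436 0.161 0.083] [0.422 0.152 0.087] [0.442 0.172 0.083] [0.431 0.162 0.083] [0.42 0.15 0.08] [0.438 0.172 0.082] [0.426 0.162 0.082] [0.415 0.151 0.08 ] [0.43  0.172 0.084] [0.419 0.16  0.082] [0.433 0.177 0.081] [0.421 0.167 0.082] [0.428 0.178 0.082] [0.418 0.166 0.079] [0.419 0.17  0.076] [0.414 0.175 0.082] [0.41  0.178 0.084] [0.408 0.176 0.078] [0.407 0.178 0.076] [0.401 0.179 0.077] [0.397 0.179 0.077] [0.394 0.182 0.077] [0.391 0.181 0.073] [0.389 0.183 0.074] [0.384 0.184 0.074] [0.361 0.207 0.085] [0.356 0.208 0.073] [0.344 0.212 0.081] [0.338 0.215 0.075] [0.323 0.217 0.091] [0.324 0.217 0.077] [0.313 0.22  0.084] [0.307 0.222 0.082] [0.301 0.224 0.075]
```

```bash
cat > m3.py <<'E'
from h import *
for n,f in (('top','tc.npy'),('side','sc.npy')):
    W=np.load(f); m=((W[...,2]>.079)&(W[...,2]<.097)&(W[...,0]>.38)&(W[...,0]<.7)&(W[...,1]<-.06)&(W[...,1]>-.26)).astype(np.uint8)
    k,L,st,_=cv2.connectedComponentsWithStats(m,connectivity=8)
    i=1+np.argmax(st[1:,4]);P=W[L==i]; z=P[:,2]
    c=P[z<.0895]
    r=cv2.minAreaRect(c[:,:2].astype(np.float32));print(n,st[1:,4],np.round(r[0],4),np.round(r[1],4),round(r[2],2))
    fl=P[z>.0895];
    if len(fl)>9: r=cv2.minEnclosingCircle(fl[:,:2].astype(np.float32));print(' filter',r, fl.mean(0))
E
python3 m3.py
```

```text
top [  5   1 417   2   1   1   1] [ 0.5315 -0.2077] [0.2124 0.076 ] 16.23
 filter ((0.532295823097229, -0.2136756181716919), 0.10502082854509354) [ 0.58552814 -0.19141062  0.09334639]
side [  4   1 413  13] [ 0.535 -0.203] [0.2126 0.0811] 17.35
 filter ((0.5740927457809448, -0.2100195735692978), 0.06830687820911407) [ 0.59937651 -0.18318581  0.09372538]
```

Crate: centre (0.532,-0.206), axis at about +16.5°, with the filter in its +x compartment. I'll move above the rightmost tow eye for a closer look.

Call:
drive_tool(
  steps=[
    [0, 0, -0.04, 0.01, 0.02, 0.05, 100],
    [0, 0, -0.04, 0.02, 0.03, 0.05, 100],
    [0, 0, -0.04, 0.03, 0.04, 0.02, 100],
    [0, 0, -0.04, 0.03, 0.045, 0, 100],
    [0, 0, -0.04, 0.035, 0.045, 0, 100],
    [0, 0, -0.04, 0.035, 0.045, 0, 100],
    [0, 0, -0.04, 0.035, 0.045, 0, 100],
    [0, 0, -0.04, 0.035, 0.045, 0, 100],
    [0, 0, -0.04, 0.035, 0.045, 0, 100],
    [0, 0, -0.03, 0.035, 0.045, 0, 100],
  ],
)

```text
time_s: 1.5
tcp_pos: [0.4549, -0.1127, 0.3408]
tcp_rot: [-0.0, 0.998, -0.068, 0.003]
force: [0.5, -1.2, 1.4]
grip_width: 0.0929
```

Call:
drive_tool(
  steps=[
    [0, 0, 0.014, 0.045, 0.045, 0, 100],
    [0, 0, 0.01, 0.04, 0.04, 0, 100],
    [0, 0, 0, 0, 0, 0, 100],
  ],
)

```text
time_s: 1.88
tcp_pos: [0.5412, -0.023, 0.3402]
tcp_rot: [-0.0, 0.999, -0.053, 0.003]
force: [0.3, -0.7, 0.6]
grip_width: 0.0924
```

```bash
python3 - <<'E'
from h import *
st=status.sense();print(st['tcp_pos'],st['tcp_rot'],st['force'])
s=snap('wrist','w1.png');np.savez('w1.npz',W=cloud(s)); print((-s['R'].T@s['t']).round(3))
E
```

```text
[ 0.54120723 -0.02303958  0.34017192] [-3.28014688e-04  9.98601979e-01 -5.27723724e-02  3.00935199e-03] [ 0.31084521 -0.68739844  0.62426005]
[ 0.607 -0.031  0.506]
```

View pics/w1.png

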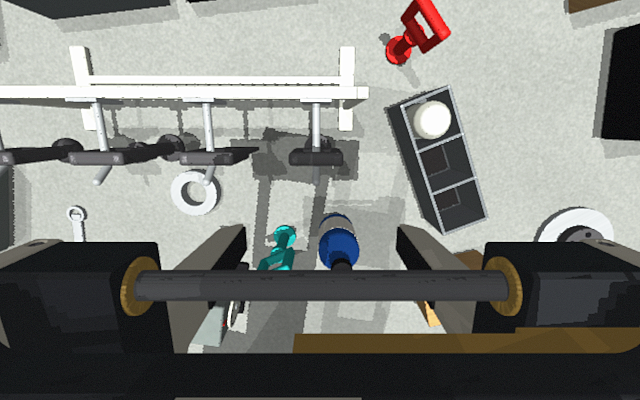

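The wrist view shows the rightmost tow eye at (315,155), the strap at (210,155), and the crate at (435,160) with the filter at its far end. I'll measure from this depth image.

```bash
cat > m4.py <<'E'
from h import *
import sys
W=np.load(sys.argv[1])['W']; P=W.reshape(-1,3);P=P[~np.isnan(P[:,0])]
print('counter',np.median(P[np.abs(P[:,2])<.02,2]))
d=np.array([np.cos(np.radians(83.8)),np.sin(np.radians(83.8))])
for h,c in (('e-.168',(.572,-.018)),('e-.056',(.5845,.092)),('e.056',(.597,.203))):
    rel=P[:,:2]-c;a=rel@d;o=rel@[-d[1],d[0]]
    k=(np.abs(a)<.045)&(np.abs(o)<.022)&(P[:,2]>.209)&(P[:,2]<.224)
    if k.sum()<20: continue
    r=cv2.minAreaRect(P[k][:,:2].astype(np.float32));print(h,k.sum(),np.median(P[k][:,2]).round(4),np.round(r[0],4),np.round(r[1],4),round(r[2],1),'median',np.median(P[k][:,:2],0).round(4))
m=((W[...,2]>.079)&(W[...,2]<.097)&(W[...,0]>.38)&(W[...,0]<.7)&(W[...,1]<-.09)&(W[...,1]>-.32)).astype(np.uint8)
m[240:]=0
k,L,st,_=cv2.connectedComponentsWithStats(m,connectivity=8)
i=1+np.argmax(st[1:,4]);Q=W[L==i];c=Q[Q[:,2]<.0885]
r=cv2.minAreaRect(c[:,:2].astype(np.float32));print('crate',len(c),np.median(c[:,2]),np.round(r[0],4),np.round(r[1],4),round(r[2],2))
E
python3 m4.py w1.npz
```

```text
counter -0.00028183974331283954
e-.168 854 0.215 [ 0.5659 -0.0199] [0.0554 0.0319] 83.7 median [ 0.5745 -0.0201]
e-.056 878 0.2151 [0.5783 0.0905] [0.0553 0.0308] 83.9 median [0.5863 0.09  ]
e.056 918 0.2151 [0.5903 0.202 ] [0.0561 0.0307] 84.0 median [0.5979 0.2006]
crate 1970 0.08401952586241068 [ 0.5316 -0.2072] [0.212  0.0749] 16.56
```

Call:
drive_tool(
  steps=[
    [0, 0, 0, 0.032, 0.003, -0.02, 100],
    [0, 0, 0, 0, 0, -0.04, 100],
    [0, 0, 0, 0, 0, -0.03, 100],
    [0, 0, 0, 0, 0, 0, 100],
  ],
)

```text
time_s: 2.42
tcp_pos: [0.5698, -0.0267, 0.2497]
tcp_rot: [0.002, 0.998, -0.056, 0.003]
force: [-1.0, 0.3, 0.3]
grip_width: 0.0927
```

```bash
python3 - <<'E'
from h import *
st=status.sense();print(st['tcp_pos'],st['tcp_rot'],st['force'])
s=snap('wrist','w2.png');W=cloud(s);np.savez('w2.npz',W=W)
E
python3 m4.py w2.npz 2>&1|head -3
```

```text
[ 0.5698476  -0.02669773  0.24974505] [ 0.00161944  0.99841458 -0.05617411  0.0031896 ] [-0.99026192  0.31455549  0.30999544]
counter -0.00036398891730471904
e-.168 1619 0.215 [ 0.5661 -0.0199] [0.0555 0.0324] 84.0 median [ 0.5752 -0.0204]
e-.056 1689 0.215 [0.5783 0.0905] [0.0561 0.0319] 83.6 median [0.587  0.0895]
```

View pics/w2.png

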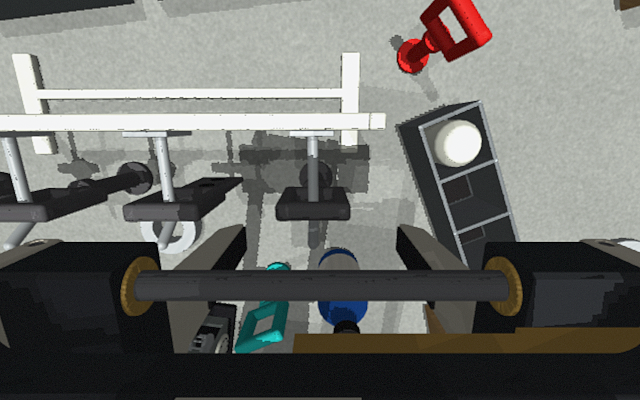

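Call:
drive_tool(
  steps=[
    [0, 0, 0, 0.0045, 0.0065, 0, 100],
    [0, 0, 0, 0, 0, -0.03, 100],
    [0, 0, 0, 0, 0, -0.03, 100],
    [0, 0, 0, 0, 0, 0, 100],
  ],
)

```text
time_s: 2.98
tcp_pos: [0.5793, -0.0218, 0.1986]
tcp_rot: [0.003, 0.998, -0.057, 0.012]
force: [0.1, 0.9, -0.8]
grip_width: 0.093
```

Call:
drive_tool(
  steps=[
    [0.007, 0.024, 0.005, -0.005, 0.002, 0, 100],
    [0, 0, 0, 0, 0, 0, 100],
    [0, 0, 0, 0, 0, 0, 100],
  ],
)

```text
time_s: 3.35
tcp_pos: [0.5766, -0.02, 0.2037]
tcp_rot: [0.001, 0.999, -0.055, 0.002]
force: [0.3, -0.1, 0.4]
grip_width: 0.0931
```

Call:
drive_tool(
  steps=[
    [0, 0, 0, -0.002, 0, -0.02, 100],
    [0, 0, 0, 0, 0, -0.02, 100],
    [0, 0, 0, 0, 0, 0, 100],
    [0, 0, 0, 0, 0, 0, 100],
  ],
)

```text
time_s: 3.85
tcp_pos: [0.5766, -0.0205, 0.1665]
tcp_rot: [0.001, 0.998, -0.055, 0.005]
force: [0.3, 0.2, 0.7]
grip_width: 0.0933
```

Call:
drive_tool(
  steps=[
    [0, 0.006, 0, -0.002, 0, -0.002, 100],
    [0, 0, 0, 0, 0, 0, 55],
    [0, 0, 0, 0, 0, 0, 40],
    [0, 0, 0, 0, 0, 0, 40],
    [0, 0, 0, 0, 0, 0, 40],
    [0, 0, 0, 0, 0, 0, 40],
  ],
  newtons=35,
)

```text
time_s: 4.6
tcp_pos: [0.5757, -0.0207, 0.1667]
tcp_rot: [0.002, 0.999, -0.055, 0.004]
force: [-0.7, 0.3, 1.1]
grip_width: 0.0562
```

Call:
drive_tool(
  steps=[
    [0, 0, 0, 0, 0, 0.012, 40],
    [0, 0, 0, 0, 0, 0.012, 40],
    [0, 0, 0, 0, 0, 0, 40],
    [0, 0, 0, 0, 0, 0, 40],
  ],
)

```text
time_s: 5.1
tcp_pos: [0.5747, -0.0204, 0.1912]
tcp_rot: [0.001, 0.999, -0.055, 0.003]
force: [-0.3, -0.2, -3.3]
grip_width: 0.0558
```

```bash
python3 - <<'E'
from h import *
st=status.sense();print(st['tcp_pos'],st['tcp_rot'],st['force'],st['grip_width'])
s=snap('side')
cv2.imwrite('pics/s1.png',cv2.resize(cv2.cvtColor(s['frame'][130:310,180:390],cv2.COLOR_RGB2BGR),None,fx=3.3,fy=3.3,interpolation=2))
E
```

```text
[ 0.57471448 -0.02043398  0.19119211] [ 0.00141948  0.99850733 -0.05453738  0.00260041] [-0.3071905  -0.21415821 -3.32872847] 0.05584707149859937
```

View pics/s1.png

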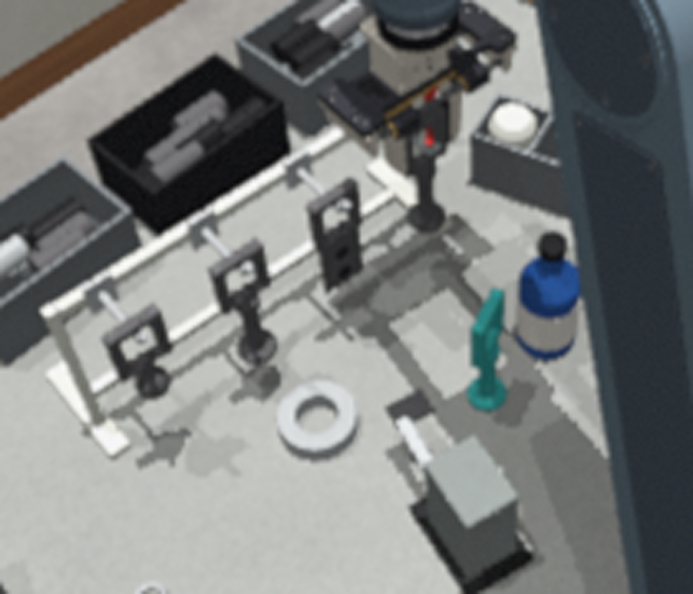

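Call:
drive_tool(
  steps=[
    [0, 0, 0, -0.005, 0.001, 0.002, 40],
    [0, 0, 0, -0.008, 0.001, 0, 40],
    [0, 0, 0, -0.008, 0.001, 0, 40],
  ],
)

```text
time_s: 5.52
tcp_pos: [0.5521, -0.0172, 0.1925]
tcp_rot: [0.001, 0.999, -0.055, 0.002]
force: [-0.2, -0.5, -3.8]
grip_width: 0.0561
```

Call:
drive_tool(
  steps=[
    [0, 0, 0, -0.012, 0.001, 0.001, 40],
    [0, 0, 0, -0.012, 0.001, 0, 40],
    [0, 0, 0, -0.012, 0.001, 0, 40],
    [0, 0, 0, 0, 0, 0, 40],
  ],
)

```text
time_s: 6.02
tcp_pos: [0.512, -0.0136, 0.1937]
tcp_rot: [0.001, 0.999, -0.054, 0.002]
force: [-0.6, -0.8, -4.2]
grip_width: 0.0558
```

Call:
drive_tool(
  steps=[
    [0, 0, 0, 0, 0, 0.03, 40],
    [0, 0, 0.04, 0, -0.01, 0.03, 40],
    [0, 0, 0.06, 0.003, -0.03, 0, 40],
    [0, 0, 0.06, 0.003, -0.03, 0, 40],
    [0, 0, 0.06, 0.003, -0.03, 0, 40],
    [0, 0, 0.06, 0.003, -0.03, 0, 40],
    [0, 0, 0.06, 0.003, -0.025, 0, 40],
    [0, 0, 0.04, 0.003, -0.02, 0, 40],
    [0, 0, 0, 0, 0, 0, 40],
    [0, 0, 0, 0, 0, 0, 40],
  ],
)

```text
time_s: 7.28
tcp_pos: [0.5325, -0.1945, 0.2563]
tcp_rot: [0.002, 0.99, 0.141, 0.004]
force: [-0.4, 0.8, -3.3]
grip_width: 0.0559
```

Call:
drive_tool(
  steps=[
    [0, 0, 0.006, 0, -0.012, -0.02, 40],
    [0, 0, 0, 0, 0, -0.01, 40],
    [0, 0, 0, 0, 0, 0, 40],
  ],
)

```text
time_s: 7.65
tcp_pos: [0.5328, -0.2037, 0.2264]
tcp_rot: [0.001, 0.989, 0.145, 0.005]
force: [-0.3, -0.5, -3.4]
grip_width: 0.0558
```

```bash
python3 - <<'E'
from h import *
st=status.sense();print(st['tcp_pos'],st['tcp_rot'],st['force'],st['grip_width'])
s=snap('wrist','w3.png')
a=snap('side');t=snap('top')
f=lambda x:cv2.cvtColor(x,cv2.COLOR_RGB2BGR)
cv2.imwrite('pics/s2.png',np.hstack([cv2.resize(f(a['frame'][110:250,270:400]),(400,430)),cv2.resize(f(t['frame'][110:250,310:440]),(400,430))]))
E
```

```text
[ 0.53276595 -0.20365028  0.2263869 ] [0.00141127 0.98948155 0.14456235 0.00509799] [-0.34213736 -0.46324655 -3.40476766] 0.05581868881855154
```

View pics/w3.png

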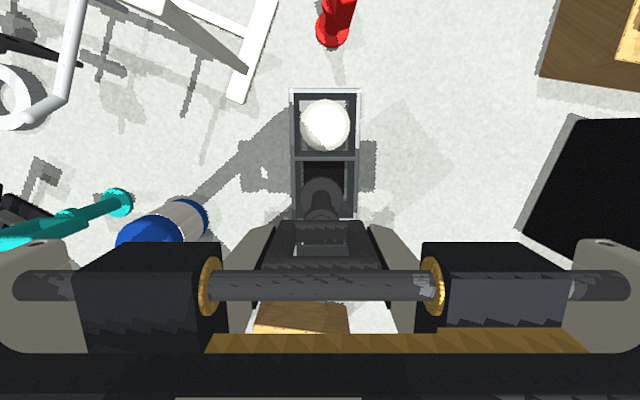

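View pics/s2.png

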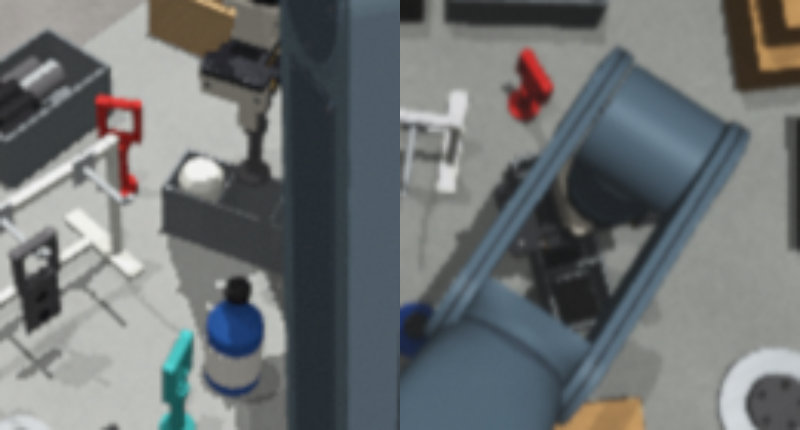

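The wrist view shows the foot at (325,185), centred across the crate. I'll measure where it sits lengthwise.

```bash
cat > foot.py <<'E'
from h import *
import sys
c=np.array([float(sys.argv[1]),float(sys.argv[2])])
s=snap('wrist');W=cloud(s);P=W.reshape(-1,3);P=P[~np.isnan(P[:,0])]
k=(np.hypot(*(P[:,:2]-c).T)<.05)&(P[:,2]>.097)&(P[:,2]<.2);Q=P[k]
h=np.histogram(Q[:,2],bins=np.arange(.095,.2,.005));print(h[0])
z=float(sys.argv[3]);q=Q[(np.abs(Q[:,2]-z)<.006)]
print(len(q),np.median(q[:,2]),cv2.minEnclosingCircle(q[:,:2].astype(np.float32)),q[:,:2].min(0),q[:,:2].max(0))
print(status.sense()['tcp_pos'],status.sense()['tcp_rot'])
E
python3 foot.py .532 -.205 .128
```

```text
[  0   0   0   0   0  11 372 515  24  22  24  23  26  30  34  26  29   8
   0   0]
894 0.13014550216574317 ((0.5329665541648865, -0.20463234186172485), 0.020919525995850563) [ 0.51587831 -0.22537781] [ 0.55374738 -0.18414801]
[ 0.53350944 -0.20460808  0.22770196] [0.00249591 0.98946264 0.14463836 0.00609925]
```

Call:
drive_tool(
  steps=[
    [0, 0.01, 0, -0.001, -0.003, -0.02, 40],
    [0, 0, 0, 0, 0, -0.025, 40],
    [0, 0, 0, 0, 0, -0.02, 40],
    [0, 0, 0, 0, 0, -0.012, 40],
    [0, 0, 0, 0, 0, 0, 40],
    [0, 0, 0, 0, 0, 0, 40],
  ],
)

```text
time_s: 8.6
tcp_pos: [0.5322, -0.2079, 0.1461]
tcp_rot: [0.002, 0.989, 0.145, 0.001]
force: [-0.3, -0.3, -2.9]
grip_width: 0.056
```

Call:
drive_tool(
  steps=[
    [0, 0, 0, 0, 0, -0.012, 40],
    [0, 0, 0, 0, 0, -0.01, 40],
    [0, 0, 0, 0, 0, -0.005, 40],
    [0, 0, 0, 0, 0, -0.003, 40],
    [0, 0, 0, 0, 0, 0, 40],
  ],
)

```text
time_s: 9.22
tcp_pos: [0.533, -0.2084, 0.1153]
tcp_rot: [0.003, 0.989, 0.145, 0.002]
force: [-0.1, 0.1, -4.0]
grip_width: 0.0558
```

Call:
drive_tool(
  steps=[
    [0, 0, 0, 0, 0, -0.002, 40],
    [0, 0, 0, 0, 0, -0.002, 40],
    [0, 0, 0, 0, 0, 0, 40],
  ],
)

```text
time_s: 9.6
tcp_pos: [0.5338, -0.2087, 0.1146]
tcp_rot: [0.004, 0.989, 0.145, 0.003]
force: [0.7, 0.4, -3.8]
grip_width: 0.0557
```

Call:
drive_tool(
  steps=[
    [0, 0, 0, -0.001, 0.001, -0.004, 40],
    [0, 0, 0, 0, 0, -0.002, 40],
    [0, 0, 0, 0, 0, 0, 40],
  ],
)

```text
time_s: 9.98
tcp_pos: [0.5341, -0.2086, 0.1143]
tcp_rot: [0.006, 0.989, 0.145, 0.005]
force: [0.3, 0.3, -3.6]
grip_width: 0.0559
```

Call:
drive_tool(
  steps=[
    [0.006, 0.012, 0, -0.001, 0.001, -0.007, 40],
    [0, 0, 0, 0, 0, 0, 40],
  ],
)

```text
time_s: 10.22
tcp_pos: [0.5372, -0.2095, 0.1147]
tcp_rot: [0.006, 0.989, 0.145, 0.004]
force: [0.3, -0.8, -4.1]
grip_width: 0.056
```

```bash
python3 - <<'E'
from h import *
st=status.sense();[print(k,np.round(v,4)) for k,v in st.items()]
s=snap('wrist','w4.png')
E
```

```text
time_s 10.225
joint_positions [-0.5633  0.3855  1.6238 -0.0033  1.1184  0.7181]
joint_velocities [-0.0009 -0.0238 -0.0244  0.0011  0.0157  0.0012]
tau [ 8.69000e-02 -5.14357e+01 -2.78377e+01  8.77000e-02 -2.56000e-02
  3.10000e-03]
tcp_pos [ 0.5372 -0.2095  0.1147]
tcp_rot [0.0056 0.9894 0.1449 0.0043]
force [ 0.2802 -0.7709 -4.0846]
ft_torque [ 0.0895 -0.0402 -0.0063]
grip_width 0.056
```

View pics/w4.png

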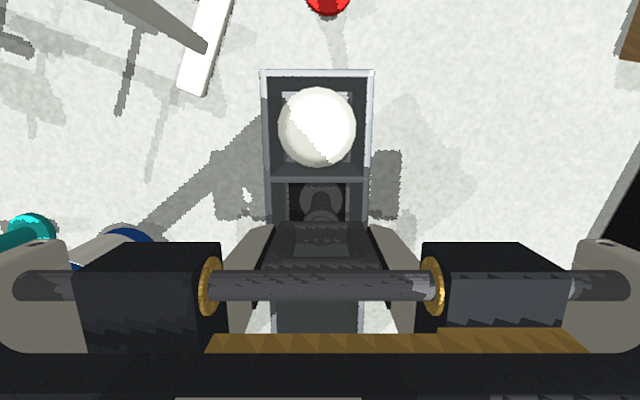

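```bash
python3 - <<'E'
from h import *
s=snap('wrist');W=cloud(s)
q=W[180:230,285:360].reshape(-1,3);q=q[~np.isnan(q[:,0])]
print(np.histogram(q[:,2],bins=np.arange(0,.2,.004))[0])
f=q[(q[:,2]>.012)&(q[:,2]<.03)];print(f.min(0),f.max(0),np.median(f[:,2]))
print(status.sense()['tcp_pos'],status.sense()['time_s'],status.sense()['joint_velocities'].round(4))
E
```

```text
[ 51 762 191  39 778  39  36  37  40  39  49  41  57  43  46  58  44  37
  28  12  52 212  47  81 240 111 252 239  52  19   0   0   0   0   0   0
   0   0   0   0   0   0   0   0   0   0   0   0   0]
[ 0.51824684 -0.24366502  0.01220989] [ 0.56143104 -0.19014417  0.02989571] 0.017765058139997247
[ 0.5366633  -0.2093677   0.11361014] 10.325 [-0.0011  0.0176  0.0232 -0.0018 -0.0024 -0.002 ]
```

Call:
drive_tool(
  steps=[
    [0, 0.006, 0, -0.005, 0.001, -0.002, 40],
    [0, 0, 0, 0, 0, -0.003, 40],
    [0, 0, 0, 0, 0, 0, 40],
    [0, 0, 0, 0, 0, 0, 60],
  ],
)

```text
time_s: 10.82
tcp_pos: [0.5355, -0.2091, 0.1133]
tcp_rot: [0.007, 0.989, 0.145, 0.005]
force: [0.6, 0.7, 2.4]
grip_width: 0.0556
```

Call:
drive_tool(
  steps=[
    [0, 0, 0, 0, 0, 0, 68],
    [0, 0, 0, 0, 0, 0, 80],
    [0, 0, 0, 0, 0, 0, 100],
    [0, 0, 0, 0, 0, 0, 100],
  ],
)

```text
time_s: 11.32
tcp_pos: [0.5351, -0.2092, 0.1115]
tcp_rot: [0.006, 0.989, 0.144, 0.004]
force: [-0.2, 0.5, -0.2]
grip_width: 0.0887
```

```bash
python3 - <<'E'
from h import *
st=status.sense();print(st['tcp_pos'],st['force'],st['grip_width'])
s=snap('wrist','w5.png')
E
```

```text
[ 0.53508986 -0.20918357  0.11151547] [-0.19454624  0.51017754 -0.22035132] 0.08873612359270541
```

View pics/w5.png

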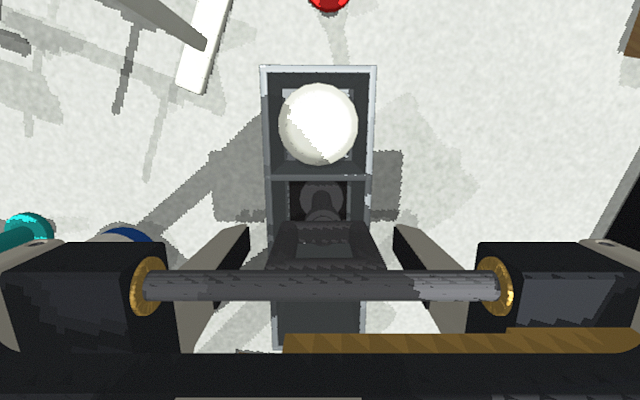

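The first eye is standing (force is back to zero) and the fingers are clear of it. I'll go up and across to the second tow eye.

Call:
drive_tool(
  steps=[
    [0, 0, 0, 0, 0, 0.04, 100],
    [0, 0, 0, 0, 0, 0.05, 100],
    [0, 0, 0, 0, 0, 0.05, 100],
    [0, 0, 0, 0, 0, 0.06, 100],
    [0, 0, -0.05, 0.005, 0.04, 0.02, 100],
    [0, 0, -0.05, 0.007, 0.05, 0, 100],
    [0, 0, -0.05, 0.007, 0.05, 0, 100],
    [0, 0, -0.05, 0.007, 0.05, 0, 100],
    [0, 0, -0.05, 0.007, 0.05, 0, 100],
    [0, 0, -0.05, 0.007, 0.05, 0, 100],
  ],
)

```text
time_s: 12.62
tcp_pos: [0.5735, 0.0863, 0.3385]
tcp_rot: [0.006, 1.0, -0.014, 0.005]
force: [0.0, 0.1, 0.5]
grip_width: 0.0928
```

Call:
drive_tool(
  steps=[
    [0.006, 0.005, -0.03, 0.007, 0.045, 0, 100],
    [0.006, 0.005, -0.03, 0.007, 0.045, -0.02, 100],
    [0, 0, -0.02, 0.006, 0.022, -0.04, 100],
    [0, 0, 0, 0, 0, 0, 100],
    [0, 0, 0, 0, 0, 0, 100],
  ],
)

```text
time_s: 13.25
tcp_pos: [0.5937, 0.2056, 0.2788]
tcp_rot: [-0.0, 0.999, -0.053, 0.001]
force: [1.4, -0.2, 0.5]
grip_width: 0.093
```

```bash
python3 - <<'E'
from h import *
st=status.sense();print(st['tcp_pos'],st['tcp_rot'],st['force'])
s=snap('wrist','w6.png');W=cloud(s);np.savez('w6.npz',W=W)
s=snap('top','t6.png');np.save('tc6.npy',cloud(s))
E
python3 m4.py w6.npz 2>&1|head -4
```

```text
[0.59369908 0.20564975 0.27876922] [-4.67790339e-05  9.98620140e-01 -5.25106694e-02  6.65893898e-04] [ 1.38675693 -0.22502127  0.51126231]
counter -0.0003133351070316193
e-.168 216 0.2158 [ 0.5566 -0.0178] [0.0078 0.0131] 87.6 median [ 0.5559 -0.0167]
e-.056 1314 0.2149 [0.5784 0.0915] [0.0557 0.0316] 84.3 median [0.587  0.0926]
e.056 1266 0.215 [0.5906 0.202 ] [0.0553 0.0313] 84.2 median [0.5992 0.2024]
```

View pics/w6.png

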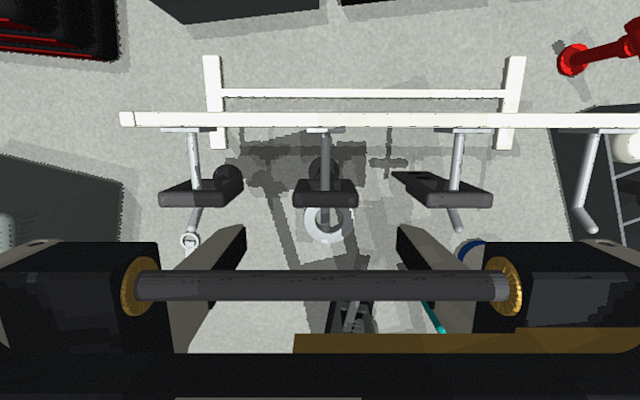

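View pics/t6.png

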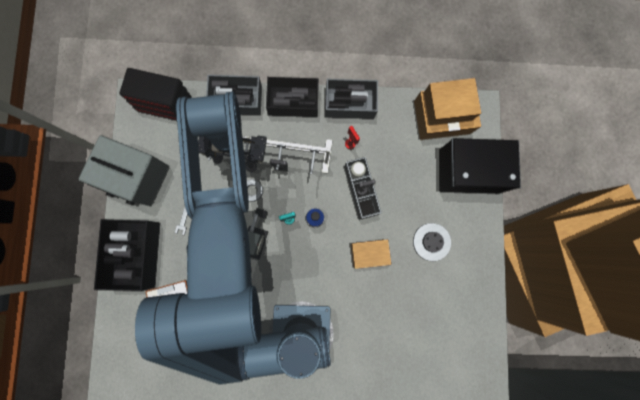

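The wrist view shows the second eye at (325,195) between the fingers. The top view shows the first eye standing in the middle compartment. Descending.

Call:
drive_tool(
  steps=[
    [0, 0, 0, 0.005, -0.0035, -0.03, 100],
    [0, 0, 0, 0, 0, -0.03, 100],
    [0, 0, 0, 0, 0, 0, 100],
    [0, 0, 0, 0, 0, 0, 100],
  ],
)

```text
time_s: 13.85
tcp_pos: [0.6024, 0.1977, 0.2257]
tcp_rot: [-0.001, 0.998, -0.055, 0.007]
force: [-0.7, -0.5, 0.5]
grip_width: 0.0929
```

Call:
drive_tool(
  steps=[
    [0, 0.012, 0, -0.004, 0.005, 0, 100],
    [0, 0, 0, 0, 0, 0, 100],
    [0, 0, 0, 0, 0, 0, 100],
  ],
)

```text
time_s: 14.22
tcp_pos: [0.5997, 0.203, 0.2295]
tcp_rot: [-0.001, 0.998, -0.056, 0.003]
force: [-0.2, 0.3, -0.3]
grip_width: 0.0929
```

Call:
drive_tool(
  steps=[
    [0, 0, 0, 0, -0.0005, -0.02, 100],
    [0, 0, 0, -0.001, 0, -0.02, 100],
    [0, 0, 0, -0.001, 0, -0.02, 100],
    [0, 0, 0, 0, 0, 0, 100],
    [0, 0, 0, 0, 0, 0, 100],
  ],
)

```text
time_s: 14.85
tcp_pos: [0.5988, 0.2032, 0.1707]
tcp_rot: [-0.002, 0.998, -0.055, 0.005]
force: [0.9, 1.3, 0.1]
grip_width: 0.0927
```

Call:
drive_tool(
  steps=[
    [0, 0.008, 0, -0.001, -0.001, -0.006, 100],
    [0, 0, 0, 0, 0, 0, 70],
    [0, 0, 0, 0, 0, 0, 40],
    [0, 0, 0, 0, 0, 0, 40],
    [0, 0, 0, 0, 0, 0, 40],
    [0, 0, 0, 0, 0, 0, 40],
  ],
  newtons=35,
)

```text
time_s: 15.6
tcp_pos: [0.599, 0.2023, 0.1668]
tcp_rot: [-0.002, 0.998, -0.055, 0.003]
force: [-0.3, 0.3, -0.8]
grip_width: 0.0559
```

Call:
drive_tool(
  steps=[
    [0, 0, 0, 0, 0, 0.012, 40],
    [0, 0, 0, 0, 0, 0.012, 40],
    [0, 0, 0, 0, 0, 0, 40],
    [0, 0, 0, 0, 0, 0.002, 40],
    [0, 0, 0, 0, 0, 0, 40],
  ],
)

```text
time_s: 16.23
tcp_pos: [0.598, 0.2023, 0.1932]
tcp_rot: [-0.002, 0.998, -0.055, 0.002]
force: [-1.2, -0.5, -4.4]
grip_width: 0.056
```

Lifted 26.4 mm with the weight on the gripper. Moving it off the hook.

Call:
drive_tool(
  steps=[
    [0, 0, 0, -0.008, 0.001, 0.0005, 40],
    [0, 0, 0, -0.008, 0.001, 0, 40],
    [0, 0, 0, -0.008, 0.001, 0, 40],
  ],
)

```text
time_s: 16.6
tcp_pos: [0.572, 0.2053, 0.1928]
tcp_rot: [-0.001, 0.998, -0.055, 0.001]
force: [-0.6, -0.7, -3.9]
grip_width: 0.0558
```

Call:
drive_tool(
  steps=[
    [0, 0, 0, -0.012, 0.001, 0.001, 40],
    [0, 0, 0, -0.012, 0.001, 0, 40],
    [0, 0, 0, -0.012, 0.001, 0, 40],
    [0, 0, 0, 0, 0, 0, 40],
  ],
)

```text
time_s: 17.1
tcp_pos: [0.5319, 0.2089, 0.1942]
tcp_rot: [-0.001, 0.999, -0.055, 0.0]
force: [-1.6, -0.5, -4.2]
grip_width: 0.0558
```

Call:
drive_tool(
  steps=[
    [0, 0, 0, 0, 0, 0.04, 40],
    [0, 0, 0, 0, 0, 0.04, 40],
    [0, 0, 0.03, 0, -0.01, 0.035, 40],
    [0, 0, 0.04, -0.006, -0.04, 0, 40],
    [0, 0, 0.04, -0.006, -0.04, 0, 40],
    [0, 0, 0.04, -0.006, -0.04, 0, 40],
    [0, 0, 0.04, -0.006, -0.04, 0, 40],
    [0, 0, 0.04, -0.006, -0.04, 0, 40],
    [0, 0, 0.04, -0.006, -0.04, 0, 40],
    [0, 0, 0, 0, 0, 0, 40],
  ],
)

```text
time_s: 18.35
tcp_pos: [0.4966, -0.0494, 0.3142]
tcp_rot: [0.0, 0.996, 0.085, 0.004]
force: [-0.1, 0.8, -3.8]
grip_width: 0.0558
```

Call:
drive_tool(
  steps=[
    [0, 0, 0.03, -0.006, -0.035, 0, 40],
    [0, 0, 0.03, -0.006, -0.035, 0, 40],
    [0, 0, 0.03, -0.006, -0.035, 0, 40],
    [0, 0, 0.03, -0.006, -0.035, -0.01, 40],
    [0, 0, 0, -0.004, -0.02, -0.02, 40],
    [0, 0, 0, 0, 0, -0.02, 40],
    [0, 0, 0, 0, 0, 0, 40],
  ],
)

```text
time_s: 19.23
tcp_pos: [0.4709, -0.2105, 0.2644]
tcp_rot: [-0.0, 0.989, 0.147, 0.008]
force: [-0.7, 0.7, -3.2]
grip_width: 0.0562
```

Call:
drive_tool(
  steps=[
    [-0.002, 0.014, -0.005, -0.005, -0.016, -0.02, 40],
    [0, 0, 0, 0, 0, -0.012, 40],
    [0, 0, 0, 0, 0, 0, 40],
  ],
)

```text
time_s: 19.6
tcp_pos: [0.4669, -0.2271, 0.2316]
tcp_rot: [0.0, 0.989, 0.145, 0.001]
force: [-0.6, -0.6, -3.7]
grip_width: 0.0559
```

```bash
python3 foot.py .466 -.225 .128; python3 - <<'E'
from h import *
s=snap('wrist','w7.png')
E
```

```text
[  0   0   0   0   0   0  21 767 114  22  20  27  26  27  29  32  28  26
   5   0]
383 0.1335332858636379 ((0.4666241705417633, -0.22704744338989258), 0.020763050764799118) [ 0.44909929 -0.24765384] [ 0.48701249 -0.20659479]
[ 0.46710902 -0.22727692  0.23216082] [8.93425388e-04 9.89416130e-01 1.45098822e-01 1.12004791e-03]
```

View pics/w7.png

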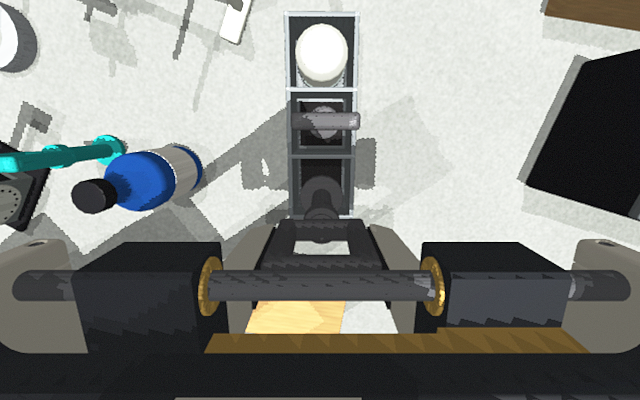

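The foot is centred over the near compartment, within 1 mm, and the first eye stands upright at (325,120). Lowering.

Call:
drive_tool(
  steps=[
    [0, 0, 0, -0.001, 0, -0.025, 40],
    [0, 0, 0, 0, 0, -0.025, 40],
    [0, 0, 0, 0, 0, -0.02, 40],
    [0, 0, 0, 0, 0, -0.012, 40],
    [0, 0, 0, 0, 0, 0, 40],
    [0, 0, 0, 0, 0, 0, 40],
  ],
)

```text
time_s: 20.45
tcp_pos: [0.4696, -0.2286, 0.1537]
tcp_rot: [0.005, 0.989, 0.146, 0.005]
force: [0.0, -0.5, -3.2]
grip_width: 0.0555
```

Call:
drive_tool(
  steps=[
    [0.008, 0.01, 0, -0.004, 0.001, -0.012, 40],
    [0, 0, 0, 0, 0, -0.012, 40],
    [0, 0, 0, 0, 0, -0.006, 40],
    [0, 0, 0, 0, 0, 0, 40],
    [0, 0, 0, 0, 0, 0, 40],
  ],
)

```text
time_s: 21.08
tcp_pos: [0.4659, -0.228, 0.1227]
tcp_rot: [0.001, 0.989, 0.146, 0.001]
force: [-1.0, 0.3, -4.2]
grip_width: 0.0555
```

Call:
drive_tool(
  steps=[
    [0, 0, 0, 0, 0.001, -0.006, 40],
    [0, 0, 0, 0, 0, -0.003, 40],
    [0, 0, 0, 0, 0, -0.002, 40],
    [0, 0, 0, 0, 0, 0, 40],
  ],
)

```text
time_s: 21.58
tcp_pos: [0.4667, -0.2274, 0.1144]
tcp_rot: [0.002, 0.989, 0.146, 0.002]
force: [0.5, 0.5, -4.8]
grip_width: 0.0559
```

Call:
drive_tool(
  steps=[
    [0, 0, 0, -0.001, 0, -0.003, 40],
    [0, 0, 0, 0, 0, -0.002, 40],
    [0, 0, 0, 0, 0, 0, 40],
  ],
)

```text
time_s: 21.95
tcp_pos: [0.4669, -0.2276, 0.1142]
tcp_rot: [0.003, 0.989, 0.146, 0.004]
force: [0.3, -0.6, -4.2]
grip_width: 0.0562
```

Call:
drive_tool(
  steps=[
    [0, 0.004, 0, -0.002, 0.001, -0.004, 40],
    [0, 0, 0, 0, 0, -0.003, 40],
    [0, 0, 0, 0, 0, 0, 40],
  ],
)

```text
time_s: 22.32
tcp_pos: [0.4677, -0.2276, 0.1142]
tcp_rot: [0.005, 0.989, 0.146, 0.006]
force: [-0.8, 0.7, -4.6]
grip_width: 0.0557
```

Call:
drive_tool(
  steps=[
    [0.004, 0.01, 0, -0.003, 0.001, -0.007, 40],
    [0, 0, 0, 0, 0, 0, 40],
    [0, 0, 0, 0, 0, 0, 40],
  ],
)

```text
time_s: 22.7
tcp_pos: [0.4696, -0.2294, 0.1134]
tcp_rot: [0.007, 0.989, 0.146, 0.006]
force: [0.6, -0.4, -3.4]
grip_width: 0.0559
```

```bash
python3 - <<'E'
from h import *
s=snap('wrist','w8.png');W=cloud(s)
q=W[170:230,285:360].reshape(-1,3);q=q[~np.isnan(q[:,0])]
print(np.histogram(q[:,2],bins=np.arange(0,.1,.004))[0])
f=q[(q[:,2]>.012)&(q[:,2]<.03)];print(f.min(0),f.max(0),np.median(f[:,2]))
print(status.sense()['tcp_pos'],status.sense()['force'])
E
```

```text
[ 55 756 196 106 707  37  46  33  42  39  49  48  43  51  49  96  76 110
  90  75 228 421  50 149]
[ 0.45085933 -0.26258117  0.01261846] [ 0.4946175  -0.20881611  0.02981453] 0.01702246193530096
[ 0.4692822  -0.22914944  0.11305117] [-0.51013683 -0.26296073 -3.79400693]
```

Call:
drive_tool(
  steps=[
    [0.004, 0.008, 0, -0.004, 0.001, -0.003, 40],
    [0, 0, 0, 0, 0, -0.003, 40],
    [0, 0, 0, 0, 0, 0, 60],
  ],
)

```text
time_s: 23.12
tcp_pos: [0.4695, -0.2291, 0.1131]
tcp_rot: [0.006, 0.989, 0.145, 0.007]
force: [0.1, -0.6, -4.3]
grip_width: 0.0559
```

Call:
drive_tool(
  steps=[
    [0, 0, 0, 0, 0, 0, 66],
    [0, 0, 0, 0, 0, 0, 75],
    [0, 0, 0, 0, 0, 0, 100],
    [0, 0, 0, 0, 0, 0, 100],
  ],
)

```text
time_s: 23.62
tcp_pos: [0.4692, -0.2293, 0.1115]
tcp_rot: [0.006, 0.989, 0.145, 0.006]
force: [0.6, 0.3, -0.4]
grip_width: 0.0852
```

```bash
python3 - <<'E'
from h import *
s=snap('wrist','w9.png')
E
```

```text
(no output)
```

View pics/w9.png

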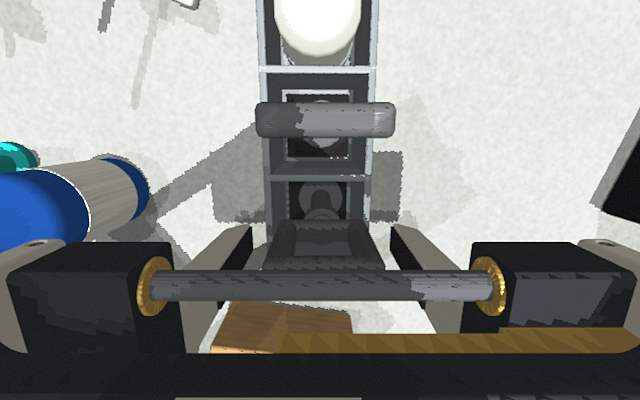

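Call:
drive_tool(
  steps=[
    [0, 0, 0, 0, 0, 0.04, 100],
    [0, 0, 0, 0, 0, 0.05, 100],
    [0, 0, 0, 0, 0, 0.05, 100],
    [0, 0, 0, 0, 0, 0.06, 100],
    [0, 0, 0, 0, 0, 0.02, 100],
    [0, 0, 0, 0, 0, 0, 60],
  ],
)

```text
time_s: 24.42
tcp_pos: [0.4672, -0.228, 0.3369]
tcp_rot: [0.005, 0.989, 0.145, 0.005]
force: [-0.2, 0.5, -0.0]
grip_width: 0.0873
```

```bash
python3 - <<'E'
from h import *
s=snap('wrist','w10.png')
for n,f in (('top0.png','tc.npy'),('side0.png','sc.npy')):
    im=cv2.imread('pics/'+n);W=np.load(f);hsv=cv2.cvtColor(im,cv2.COLOR_BGR2HSV)
    m=(hsv[...,0]>80)&(hsv[...,0]<98)&(hsv[...,1]>120)&(hsv[...,2]>50)
    m&=(W[...,0]>.3)&(W[...,0]<.5)&(W[...,1]<.15)
    q=W[m];print(n,len(q),q.min(0).round(3),q.max(0).round(3))
    h=q[q[:,2]>.13];r=cv2.minAreaRect(h[:,:2].astype(np.float32));print(' top part',r, h[:,2].max())
    b=q[q[:,2]<.03]; print(' foot',b.mean(0))
    for lab,lo,hi in (('bottle',[.3,-.1,.1],[.5,.03,.18]),('ring',[.4,.12,.02],[.6,.3,.03])):
        P=W.reshape(-1,3);P=P[np.all((P>lo)&(P<hi),1)];print(lab,P[:,:2].min(0).round(3),P[:,:2].max(0).round(3))
E
```

```text
top0.png 117 [0.399 0.033 0.002] [0.428 0.084 0.163]
 top part ((0.4155457317829132, 0.05793282017111778), (0.012971233576536179, 0.052300311625003815), 18.40727996826172) 0.16289425722997147
 foot [0.4070947  0.05560881 0.00916435]
bottle [ 0.389 -0.066] [ 0.446 -0.007]
ring [0.479 0.161] [0.555 0.24 ]
side0.png 233 [0.4   0.038 0.003] [0.434 0.09  0.16 ]
 top part ((0.4166344106197357, 0.06434549391269684), (0.01178581453859806, 0.054532282054424286), 19.05818748474121) 0.159544459030107
 foot [0.41417367 0.06562525 0.01140642]
bottle [ 0.389 -0.058] [0.448 0.   ]
ring [0.48  0.165] [0.559 0.245]
```

View pics/w10.png

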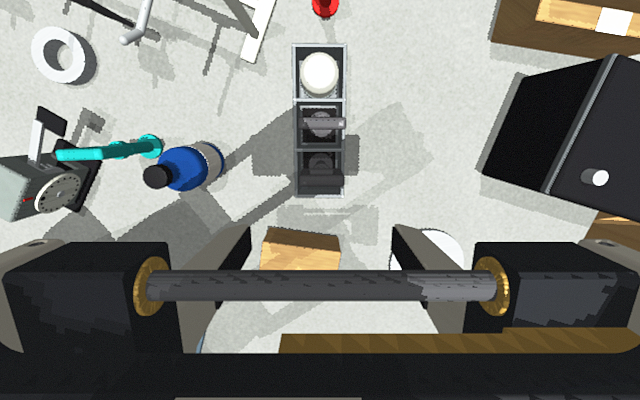

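Both eyes stand in the crate; in the wrist view they are at (325,125) and (322,165). The turquoise look-alike, 155 mm tall, stands close to the lever pad. With shut fingers the gripper body would hit either it or the housing. So I'll press with one finger of the open gripper, jaws along the counter's y, which moves the body away from both.

Call:
drive_tool(
  steps=[
    [0, 0, -0.04, -0.002, 0.03, 0, 100],
    [0, 0, -0.06, -0.003, 0.05, 0, 100],
    [0, 0, -0.06, -0.003, 0.05, 0, 100],
    [0, 0, -0.06, -0.003, 0.05, 0, 100],
    [0, 0, -0.06, -0.003, 0.05, 0, 100],
    [0, 0, -0.06, -0.003, 0.05, 0, 100],
    [0, 0, -0.06, -0.003, 0.05, 0, 100],
    [0, 0, -0.06, -0.003, 0.04, 0, 100],
    [0, 0, 0, 0, 0, 0, 100],
    [0, 0, 0, 0, 0, 0, 100],
  ],
)

```text
time_s: 25.72
tcp_pos: [0.4343, 0.1532, 0.3153]
tcp_rot: [0.001, 0.996, -0.093, -0.011]
force: [-0.9, 0.5, -0.4]
grip_width: 0.0933
```

```bash
python3 - <<'E'
from h import *
st=status.sense();print(st['tcp_pos'],st['tcp_rot'])
s=snap('wrist','w11.png')
E
```

```text
[0.43430005 0.15321294 0.31533497] [ 6.59954923e-04  9.95614164e-01 -9.29199211e-02 -1.08576495e-02]
```

View pics/w11.png

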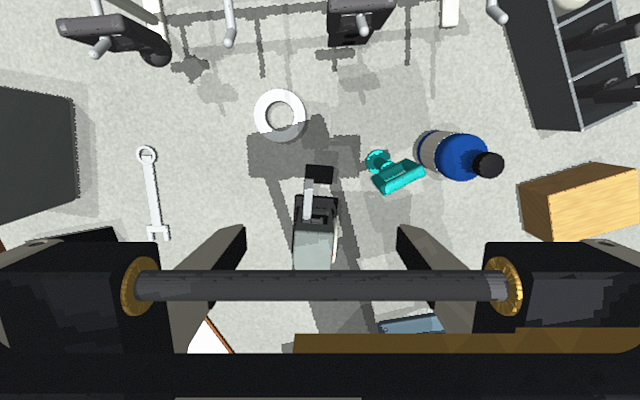

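```bash
python3 - <<'E'
from h import *
s=snap('wrist');W=cloud(s)
q=W[155:190,295:345].reshape(-1,3);q=q[~np.isnan(q[:,0])]
f=q[(q[:,2]>.079)&(q[:,2]<.088)&(q[:,0]>.413)];r=cv2.minAreaRect(f[:,:2].astype(np.float32));print(len(f),r,f.min(0),f.max(0),np.median(f[:,2]))
g=W[200:265,285:345].reshape(-1,3);g=g[(g[:,2]>.112)&(g[:,2]<.123)];print(cv2.minAreaRect(g[:,:2].astype(np.float32)),g[:,:2].max(0))
hsv=cv2.cvtColor(s['frame'],cv2.COLOR_RGB2HSV);m=(hsv[...,0]>80)&(hsv[...,0]<98)&(hsv[...,1]>120);m[230:]=0
t=W[m];t=t[t[:,2]>.1];print('turq',np.nanmin(t,0),np.nanmax(t,0))
E
```

```text
548 ((0.4249870181083679, 0.157879039645195), (0.03999491035938263, 0.03347393497824669), 74.51415252685547) [0.41311036 0.13485633 0.07904575] [0.44574337 0.18027317 0.08658146] 0.08279216113512469
((0.33445706963539124, 0.18296650052070618), (0.05615566298365593, 0.05140518769621849), 77.11942291259766) [0.36470149 0.21585832]
turq [ 0.40336272 -0.02423725  0.10000169] [0.58171419 0.08730736 0.16267055]
```

Pad centre is (0.427,0.157) at z 0.083. The target TCP is (0.441,0.208), which puts the -y finger over the pad.

Call:
drive_tool(
  steps=[
    [0, -0.01, -0.03, 0.003, 0.02, -0.02, 100],
    [0, -0.01, -0.03, 0.002, 0.02, -0.03, 100],
    [0, 0, -0.03, 0.002, 0.014, -0.04, 100],
    [0, 0, 0, 0, 0, -0.04, 100],
    [0, 0, 0, 0, 0, -0.03, 100],
    [0, 0, 0, 0, 0, 0, 100],
    [0, 0, 0, 0, 0, 0, 100],
  ],
)

```text
time_s: 26.7
tcp_pos: [0.4456, 0.1998, 0.1525]
tcp_rot: [-0.0, 0.989, -0.146, 0.002]
force: [0.6, 0.4, 0.8]
grip_width: 0.0931
```

```bash
python3 - <<'E'
from h import *
st=status.sense();print(st['tcp_pos'],st['tcp_rot'])
s=snap('wrist','w12.png');a=snap('side')
f=lambda x:cv2.cvtColor(x,cv2.COLOR_RGB2BGR)
cv2.imwrite('pics/s12.png',cv2.resize(f(a['frame'][150:330,220:400]),None,fx=3.3,fy=3.3,interpolation=2))
E
```

```text
[0.44555262 0.19975564 0.15254355] [-3.72210804e-04  9.89247760e-01 -1.46235537e-01  1.97448200e-03]
```

View pics/w12.png

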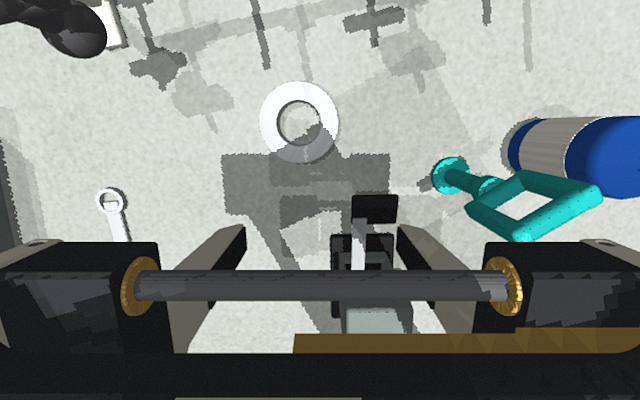

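View pics/s12.png

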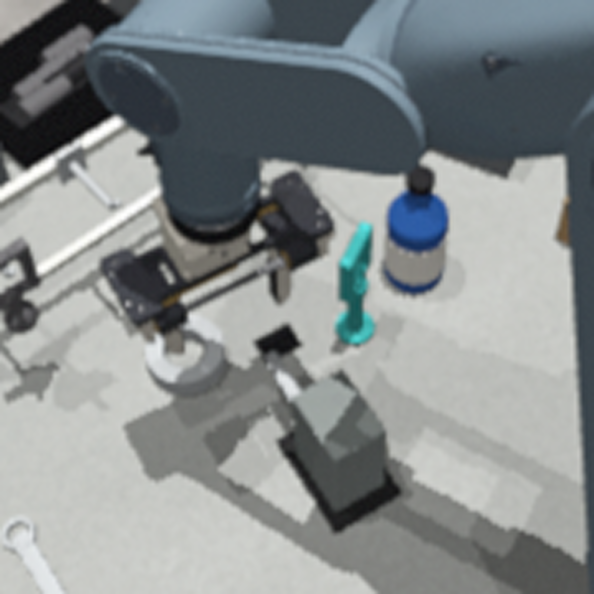

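The pad is at (375,208), just inside the right finger in the wrist view, and the body is clear of the turquoise part. Shifting about 9 mm in +y and going down to just above the pad.

Call:
drive_tool(
  steps=[
    [0, 0.004, 0, -0.004, 0.009, -0.02, 100],
    [0, 0, 0, 0, 0, -0.02, 100],
    [0, 0, 0, 0, 0, 0, 100],
    [0, 0, 0, 0, 0, 0, 100],
  ],
)

```text
time_s: 27.3
tcp_pos: [0.446, 0.2097, 0.118]
tcp_rot: [-0.002, 0.989, -0.146, 0.006]
force: [-0.7, 0.4, -0.3]
grip_width: 0.093
```

```bash
python3 - <<'E'
from h import *
st=status.sense();print(st['tcp_pos'],st['tcp_rot'],st['force'])
s=snap('wrist','w13.png');a=snap('side')
f=lambda x:cv2.cvtColor(x,cv2.COLOR_RGB2BGR)
cv2.imwrite('pics/s13.png',cv2.resize(f(a['frame'][190:310,240:360]),None,fx=5,fy=5,interpolation=2))
E
```

```text
[0.44599846 0.20969212 0.1179575 ] [-0.00224192  0.98919931 -0.1464482   0.00571133] [-0.65007272  0.446409   -0.33197986]
```

View pics/w13.png

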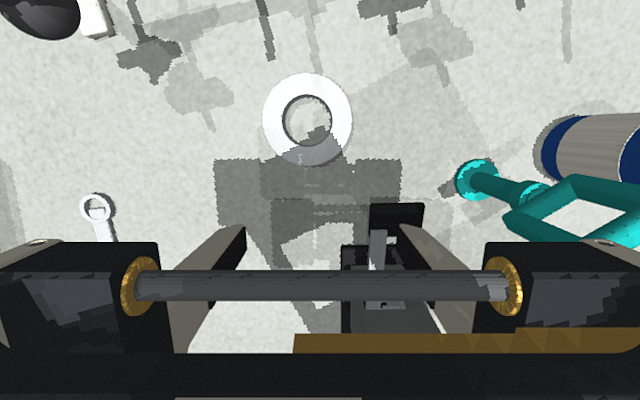

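View pics/s13.png

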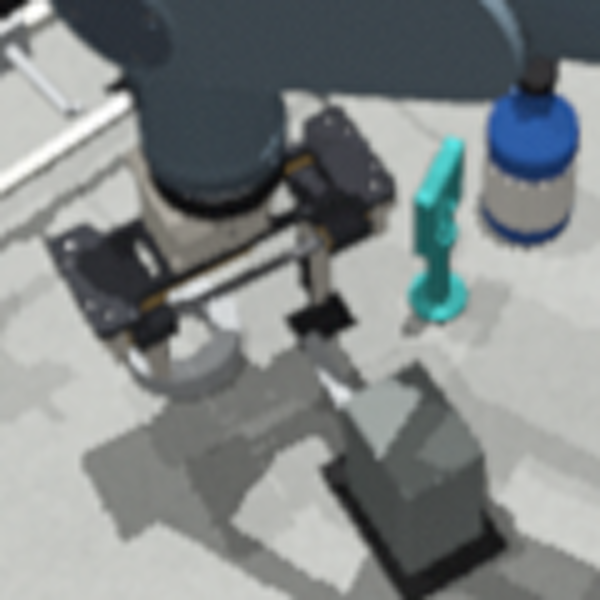

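Call:
drive_tool(
  steps=[
    [-0.003, 0.012, 0, -0.005, -0.001, -0.015, 100],
    [0, 0, 0, 0, 0, -0.015, 100],
    [0, 0, 0, 0, 0, 0, 100],
  ],
)

```text
time_s: 27.78
tcp_pos: [0.4406, 0.2085, 0.0869]
tcp_rot: [0.0, 0.989, -0.147, -0.0]
force: [-0.7, -0.4, -0.5]
grip_width: 0.093
```

Call:
drive_tool(
  steps=[
    [0, 0, 0, 0, 0, -0.015, 100],
    [0, 0, 0, 0, 0, -0.015, 100],
    [0, 0, 0, 0, 0, -0.012, 100],
    [0, 0, 0, 0, 0, 0, 100],
  ],
)

```text
time_s: 28.28
tcp_pos: [0.4417, 0.2085, 0.0435]
tcp_rot: [-0.0, 0.989, -0.147, 0.001]
force: [-0.5, -0.2, 3.4]
grip_width: 0.093
```

```bash
cat > view.py <<'E'
from h import *
import sys
n=sys.argv[1]
st=status.sense();print(st['tcp_pos'],st['tcp_rot'],st['force'],st['time_s'])
s=snap('wrist');a=snap('side')
f=lambda x:cv2.cvtColor(x,cv2.COLOR_RGB2BGR)
cv2.imwrite('pics/%s.png'%n,np.hstack([cv2.resize(f(a['frame'][190:310,240:360]),(400,400),interpolation=2),f(s['frame'][:,260:640])]))
E
python3 view.py p1
```

```text
[0.44165652 0.20850303 0.04352299] [-4.03500690e-05  9.89209751e-01 -1.46501701e-01  1.14804782e-03] [-0.4519499  -0.18269789  3.4144323 ] 28.275
```

View pics/p1.png

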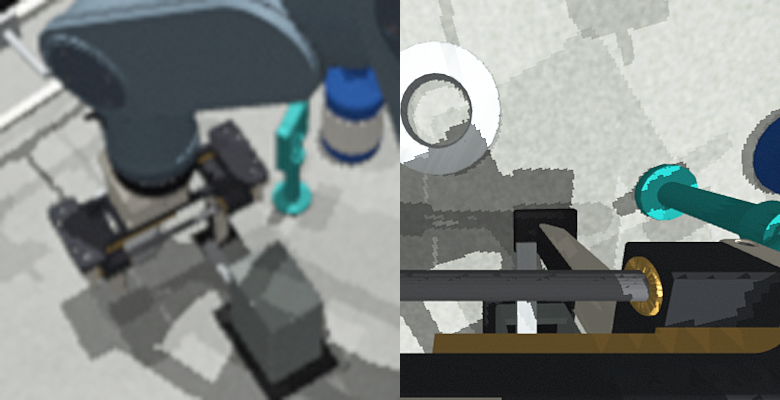

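The finger is on the press pad (wrist crop, about (545,235)) at 3.4 N, and everything nearby is clear. Pressing on to the stop.

Call:
drive_tool(
  steps=[
    [0, 0, 0, 0, 0, -0.008, 100],
    [0, 0, 0, 0, 0, -0.006, 100],
  ],
)

```text
time_s: 28.62
tcp_pos: [0.4423, 0.2086, 0.0369]
tcp_rot: [0.0, 0.989, -0.146, 0.002]
force: [-20.5, -0.1, 86.2]
grip_width: 0.0929
```

Hard against the stop at 86 N, which is more than needed. I'll let up, and press more softly next time.

Call:
drive_tool(
  steps=[
    [0, 0, 0, 0, 0, 0.015, 100],
    [0, 0, 0, 0, 0, 0.02, 100],
    [0, 0, 0, 0, 0, 0.018, 100],
    [0, 0, 0, 0, 0, 0, 100],
    [0, 0, 0, 0, 0, 0, 100],
  ],
)

```text
time_s: 29.25
tcp_pos: [0.4437, 0.2086, 0.0947]
tcp_rot: [-0.0, 0.989, -0.146, 0.005]
force: [0.1, -0.8, -0.2]
grip_width: 0.0933
```

```bash
python3 view.py p2
```

```text
[0.44370329 0.20855649 0.09473023] [-3.07062730e-04  9.89305594e-01 -1.45759304e-01  5.34532588e-03] [ 0.12107498 -0.84458544 -0.22700727] 29.25
```

View pics/p2.png

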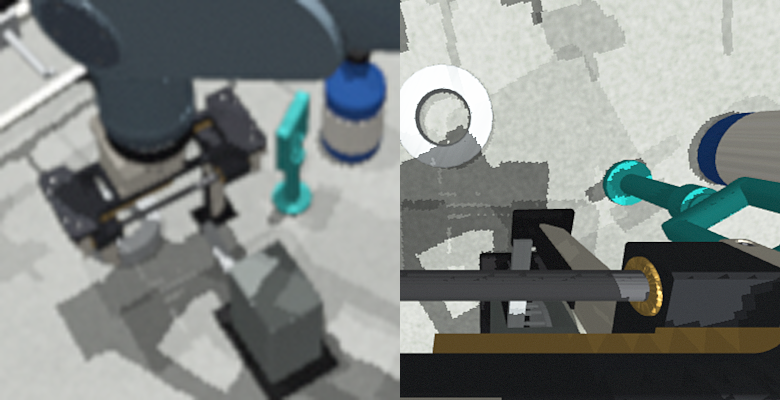

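Call:
drive_tool(
  steps=[
    [0, 0.01, 0, -0.002, 0, -0.008, 100],
    [0, 0, 0, 0, 0, -0.015, 100],
    [0, 0, 0, 0, 0, -0.015, 100],
    [0, 0, 0, 0, 0, -0.012, 100],
    [0, 0, 0, 0, 0, 0, 100],
  ],
)

```text
time_s: 29.98
tcp_pos: [0.4414, 0.2084, 0.0404]
tcp_rot: [0.001, 0.989, -0.146, -0.001]
force: [0.2, 0.7, 3.9]
grip_width: 0.0934
```

Call:
drive_tool(
  steps=[
    [0, 0, 0, 0, 0, -0.0045, 100],
  ],
)

```text
time_s: 30.1
tcp_pos: [0.4416, 0.2084, 0.0377]
tcp_rot: [0.001, 0.989, -0.146, -0.001]
force: [-11.2, 1.4, 54.4]
grip_width: 0.0931
```

Call:
drive_tool(
  steps=[
    [0, 0, 0, 0, 0, 0.015, 100],
    [0, 0, 0, 0, 0, 0.02, 100],
    [0, 0, 0, 0, 0, 0.018, 100],
    [0, 0, 0, 0, 0, 0, 100],
    [0, 0, 0, 0, 0, 0, 100],
  ],
)

```text
time_s: 30.72
tcp_pos: [0.4419, 0.2078, 0.0927]
tcp_rot: [0.002, 0.989, -0.145, -0.001]
force: [0.5, -0.0, 0.4]
grip_width: 0.0931
```

Call:
drive_tool(
  steps=[
    [0, 0, 0, -0.001, 0, -0.006, 100],
    [0, 0, 0, 0, 0, -0.015, 100],
    [0, 0, 0, 0, 0, -0.015, 100],
    [0, 0, 0, 0, 0, -0.012, 100],
    [0, 0, 0, 0, 0, 0, 100],
  ],
)

```text
time_s: 31.35
tcp_pos: [0.4404, 0.2075, 0.0405]
tcp_rot: [0.002, 0.989, -0.145, -0.001]
force: [0.3, 0.3, 3.4]
grip_width: 0.0933
```

Call:
drive_tool(
  steps=[
    [0, 0, 0, 0, 0, -0.0045, 100],
  ],
)

```text
time_s: 31.48
tcp_pos: [0.4406, 0.2075, 0.0377]
tcp_rot: [0.002, 0.989, -0.145, -0.001]
force: [-10.9, 2.3, 54.6]
grip_width: 0.0929
```

Call:
drive_tool(
  steps=[
    [0, 0, 0, 0, 0, 0.015, 100],
    [0, 0, 0, 0, 0, 0.02, 100],
    [0, 0, 0, 0, 0, 0.03, 100],
    [0, 0, 0, 0, 0, 0.05, 100],
    [0, 0, 0, 0, 0, 0.05, 100],
    [0, 0, 0, 0, 0, 0.05, 100],
    [0, 0, 0, 0, 0, 0.05, 100],
    [0, 0, 0, 0, 0, 0.02, 100],
  ],
)

```text
time_s: 32.48
tcp_pos: [0.4368, 0.2056, 0.3306]
tcp_rot: [0.004, 0.989, -0.145, -0.004]
force: [1.1, 0.7, -1.3]
grip_width: 0.0929
```

Call:
drive_tool(
  steps=[
    [0, 0, 0.06, 0.002, -0.04, 0, 100],
    [0, 0, 0.06, 0.003, -0.045, 0, 100],
    [0, 0, 0.06, 0.003, -0.045, 0, 100],
    [0, 0, 0.06, 0.003, -0.045, 0, 100],
    [0, 0, 0.06, 0.003, -0.045, 0, 100],
    [0, 0, 0.06, 0.003, -0.045, 0, 100],
    [0, 0, 0.06, 0.003, -0.045, 0, 100],
    [0, 0, 0.06, 0.003, -0.045, 0, 100],
    [0, 0, 0, 0, -0.02, 0, 100],
    [0, 0, 0, 0, 0, 0, 100],
  ],
)

```text
time_s: 33.72
tcp_pos: [0.4567, -0.1806, 0.3312]
tcp_rot: [0.004, 0.995, 0.104, -0.002]
force: [-0.8, 0.3, -0.6]
grip_width: 0.0926
```

```bash
python3 - <<'E'
from h import *
st=status.sense();print(st['tcp_pos'],st['tcp_rot'],st['time_s'],st['force'])
s=snap('wrist','w20.png');t=snap('top','t20.png');snap('side','s20.png')
old=cv2.imread('pics/w10.png');new=cv2.imread('pics/w20.png')
cv2.imwrite('pics/dial.png',np.hstack([cv2.resize(o,(400,400),interpolation=2) for o in (old[130:240,0:110],new[130:240,0:110])]))
E
```

```text
[ 0.45667401 -0.18059096  0.33123106] [ 0.00367321  0.9946054   0.10363985 -0.00232044] 33.725 [-0.78927587  0.26241617 -0.57640858]
```

View pics/w20.png

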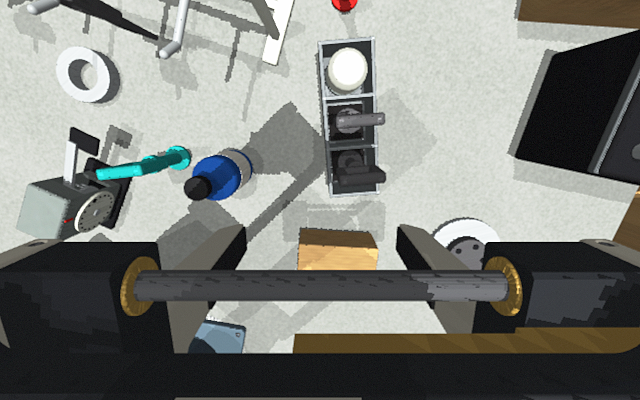

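View pics/dial.png

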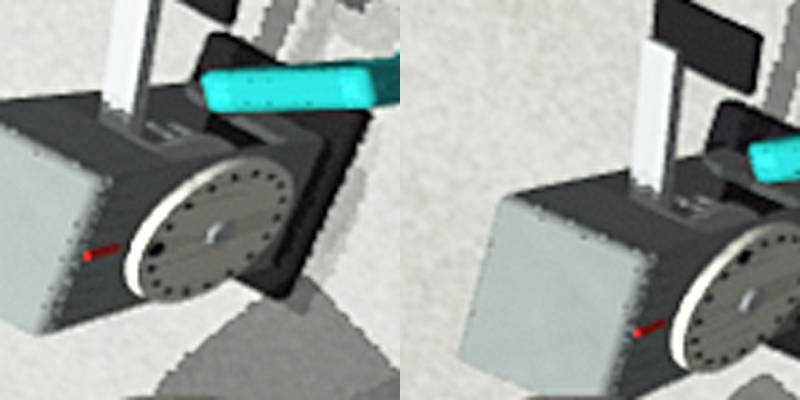

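```bash
python3 - <<'E'
import cv2,numpy as np
a=cv2.imread('pics/w10.png')[160:225,20:95];b=cv2.imread('pics/w20.png')[180:245,60:135]
cv2.imwrite('pics/dial2.png',np.hstack([cv2.resize(x,(390,340),interpolation=0) for x in (a,b)]))
E
```

```text
(no output)
```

View pics/dial2.png

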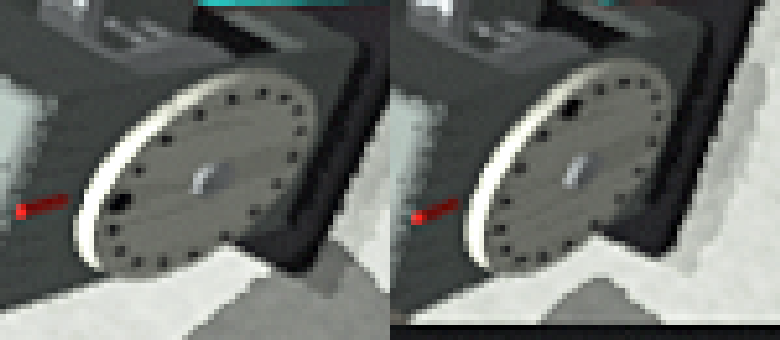

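View pics/s20.png

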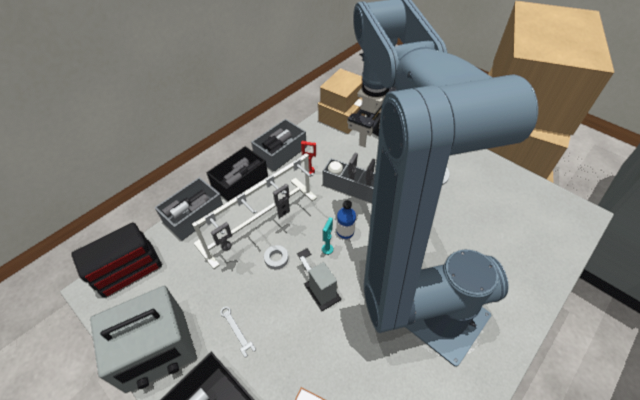

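The dial's big mark has moved on three dots from the red pointer, so three presses counted. The lever is up, both eyes stand in the crate, and the ball link, strap and bystanders are in place. The arm touches nothing, so I'm handing in.

```bash
python3 -c "
from cell import workorder
print(workorder.close_job())"
```

```text
the job is handed in; nothing more can be done
None
```

I lifted both broad-footed tow eyes off their hooks and stood them in the middle and near compartments of the crate. I then pressed the counter's lever fully three times and handed the job in at about 34 s; hand-in gives no verdict.

**Last checks:**
- **Tow eyes:** the last wrist picture shows both standing upright in their own compartments, with the filter still in its place.
- **Counter:** the dial's mark has moved on three dots from the pointer, and the lever is up.
- **Other parts:** the ball link and strap are still on their hooks. The ring, bottle, spanner, carton and brake disc look unmoved. The arm was clear of everything at the end.

**What did not go smoothly:**
- **Pressing force:** against the stop, the three presses peaked at about 86, 54 and 55 N at the wrist. That is harder than needed but under the 120 N limit.
- **One-finger press:** I used one finger of the open gripper, because with it shut its body could have hit the turquoise look-alike or the housing.
- **Setting down:** small downward moves were partly swallowed. For the second eye the force reading never showed contact before I let go, though the depth picture put its foot at pad height, within about 1 mm.
- **Camera disagreement:** the side camera differed from the top and wrist cameras by about 5 mm in y. I used the wrist camera, which agreed with the top one.

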